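# Tidy the bedroom desk for the night

## Task

Tidy the desk for the night: lay the phone, screen up, on its sloping charging stand, straight and centred with one short edge resting against the lip; stack all the little notebooks in one square, flush pile on the clear end of the narrow raised shelf, lengthwise along it and in the middle of its depth; and stand every marker in the zinc pail. Leave the perfume bottle, mug and candle where they are and do not knock the pail over.

Things in the scene. Friction and masses are not known exactly. Their poses are not given: they have to be found in the camera images.
- phone: phone in a black case, flat box 136 x 66 x 10 mm, 0.19 kg; origin at its centre, x along its length, y across its width, z out of the dark screen; starts lying screen up on the desk
- cradle: sloping panel of the fixed aluminium charging stand, 46 wide, 110 long, 7 mm thick, over a 105 x 75 x 10 mm foot. Origin: middle of the corner of panel face and lip, 20 mm above the desk; x up the slope (35 degrees from level, low end towards the robot), y across, z out of the face. Lip 5 mm thick, 16 mm proud; no sides. A docked phone (wider than it) has its centre at x 68, y 0, z 5 mm
- shelf: narrow raised desk shelf, fixed: wooden deck 80 mm deep (x) and 300 mm long (y), its top 80 mm above the desk, on two steel side panels; origin on the desk under its centre. An amber bottle stands on its -y end; the other end is clear
- pail: small round zinc pail used as a pen pot, loose, 0.45 kg, 100 mm high, 100 mm across at the rim, 86 mm at the foot, wall 3 mm, inner floor 4 mm up; origin at the centre of its underside, z up
- notebook_blue: extra-small hardcover notebook with a blue cover and black elastic band, rigid, 105 x 65 x 14 mm, 0.09 kg; origin at its centre, x along its length, y across, z up; lies flat on the desk, absent in some runs
- notebook_red: extra-small hardcover notebook with a red cover and black elastic band, rigid, 105 x 65 x 14 mm, 0.09 kg; origin at its centre, x along its length, y across, z up; lies flat on the desk, absent in some runs
- notebook_green: extra-small hardcover notebook with a green cover and black elastic band, rigid, 105 x 65 x 14 mm, 0.09 kg; origin at its centre, x along its length, y across, z up; lies flat on the desk, absent in some runs
- notebook_yellow: extra-small hardcover notebook with a yellow cover and black elastic band, rigid, 105 x 65 x 14 mm, 0.09 kg; origin at its centre, x along its length, y across, z up; lies flat on the desk, absent in some runs
- marker_red: chunky felt marker, white barrel with red cap and plug, diameter 18 mm, length 122 mm, 22 g; origin at its centre, z along its length; starts standing on its cap (cap down) on the desk, absent in some runs
- marker_yellow: chunky felt marker, white barrel with yellow cap and plug, diameter 18 mm, length 122 mm, 22 g; origin at its centre, z along its length; starts standing on its cap (cap down) on the desk, absent in some runs
- marker_green: chunky felt marker, white barrel with green cap and plug, diameter 18 mm, length 122 mm, 22 g; origin at its centre, z along its length; starts standing on its cap (cap down) on the desk, absent in some runs
- marker_blue: chunky felt marker, white barrel with blue cap and plug, diameter 18 mm, length 122 mm, 22 g; origin at its centre, z along its length; starts standing on its cap (cap down) on the desk, absent in some runs
- perfume: bystander: amber glass perfume bottle 34 x 34 x 48 mm with a brass cap to 72 mm, loose on the -y end of the shelf; origin at the centre of its underside
- mug: bystander: white mug, 76 mm across, 88 mm high, handle at its +y; origin at the centre of its underside
- candle: bystander: green glass jar candle, 68 mm across, 60 mm high; origin at the centre of its underside
Not all that is in view belongs to the job. What is meant by the notebook_red is not orange or purple, and is the larger of those in its own colour.

How it is judged:
By the outcome, as a careful person would: the job done as asked, in the order asked, and still so for the second after the job is handed in, with the robot touching nothing.
Of notebook_blue, notebook_red, notebook_green, notebook_yellow only 3 to 4 are there at a start; the rules pass over those that are not, and their reading is None.
Of marker_red, marker_yellow, marker_green, marker_blue only 3 to 4 are there at a start; the rules pass over those that are not, and their reading is None.
At some moment in a run one of pail may be knocked a few centimetres aside while the robot is not near it.
It also fails if it takes over 192 s, if anything falls off the work surface, if the arm or the gripper's body presses on something with over 40 N, if the wrist force passes 120 N, or if a joint passes its speed limit or range.

## Robot

A 7-joint arm with a two-finger parallel gripper is mounted at the origin on the work surface. World frame = base frame: x ahead of the robot, y to its left, z up, the work surface at z = 0. Lengths are in m, angles in rad, forces in N, time in s.
With the tool pointing down it reaches from about 0.4 to 0.85 m from the base axis. Payload 10.4 kg.
Tool frame: the origin (TCP) lies at the very end of the fingers, on their centre line; the grasp point (between the pads) lies 19 mm behind it; z points along the fingers, y is the line along which they close (so a half turn about z gives the same grasp; the last joint's range is limited). The gripper opens to 87 mm and grips with 3 to 60 N. Pads are 19 mm wide; open, the fingers measure 117 mm over their backs; the gripper's body (75 mm by 190 mm) begins 51 mm behind the grasp point.
Start: joints at [-1.125, 0.332, -0.065, 1.46, 0.022, 1.35, -0.088], TCP at [0.282, 0.558, 0.223] pointing down, gripper open.
Joint ranges: [-2.6, 2.6], [-0.5, 2.12], [-1.47, 1.34], [0.16, 2.42], [-1.27, 4.41], [0.06, 2.06], [-2.6, 2.6]. Speed limits (rad/s): [2.22, 2.22, 2.79, 2.79, 3.14, 3.14, 3.14].

## Interface

Orientations are given as a unit quaternion [x, y, z, w].
In Python, from bench import read_state, cams, workorder gives the robot as it stands.
- The arm moves only by the shell command python3 -m crank 'ROWS' [FORCE]. ROWS is text: rows parted by semicolons, each of 5 numbers parted by spaces: the shift along the tool's x, y, z scaled (see below), then the turn about the tool's z scaled (see below), then the opening, from -1 (shut) to 1 (fully open). In form: dx dy dz yaw jaw; .... A call has 1 to 10 rows; each row shifts and turns the commanded pose from where the row before left it, along the tool's axes as they then stand; what a row does not reach is not made up. The controller multiplies each number of a shift by 200 mm and each number of a turn by 90 degrees. A row lasts 1/10 s, in which the tool goes at most 50 mm and 8.59 degrees, less where a joint would pass 70% of its speed; a pose out of reach is approached as far as the arm can. A call with a number of a shift or a turn outside -1 to 1 is refused whole. A call with a gripper value outside its range is refused whole. The fingers move at their own pace and stop on an object; FORCE is the grip in N (left out, the last holds). Time passes only in rows, so rows that do not move let the fingers close. It gives the time, the measured TCP pose, the force, the opening and the grip force at its end, in the units of the state.
- read_state(): the state, without advancing time (a new reading comes with each control period).
- cams.camera(name): name is "side" or "top" or "wrist"; returns a dict with "img" (400x640x3 uint8, blue, green, red), "K" (3x3 intrinsics, pixels), "xyz" and "attitude" of the camera in the world; the wrist camera has in their place "mount" (4x4, takes a point from camera to tool coordinates, whose origin is the TCP and whose axes are the flange's). Camera axes: x right, y down, z forward; pixel columns grow to the right and rows downward; lengths in m; the calibration is good to about 2 mm. A picture is of the moment at which its call begins: read the wrist's pose just before it. There is no depth.
- workorder.close_job(): hands the job in; it is judged then, once.
The state is a dict: "time": time; "joint_positions": joint angles; "joint_vel": joint speeds; "joint_torque": joint torques, N m; "ee_pos": TCP position; "eef_rot": TCP orientation; "ft_force": force on the tool from outside, world axes, zero at the start; "torque": the same for the moment, N m; "width": finger opening in m; "grip_force": force on a finger pad.
Only numpy, scipy, OpenCV 4.12 (cv2) and the standard library are available. Lean on these libraries where they do the work, as an engineer would, in place of code of your own. Each camera call takes 0.05 s, during which the arm holds its last target. There are 200 camera calls.

## Working session

There is one attempt and no reset: what is moved stays moved. The work goes in short steps, Python scripts to look and compute and a shell command to move; the robot and the scene stay as the last step left them, time stands still between calls to the robot, and variables do not carry over. Pictures are saved under pics/ and viewed, at most 14 in all, crops included, and the job is handed in when it is done.

```bash
ls; mkdir -p pics
python3 - <<'E'
from bench import read_state,cams
import cv2
s=read_state();print(s)
for n in("top","side"):
    c=cams.camera(n);cv2.imwrite(f"pics/{n}0.png",c["img"]);print(n,c["K"],c["xyz"],c["attitude"])
c=cams.camera("wrist");print(c["K"],c["mount"])
E
```

```text
pics
{'time': 0.0, 'joint_positions': array([-1.12460949,  0.3328477 , -0.0646837 ,  1.4609419 ,  0.02161076,
        1.34988504, -0.08850425]), 'joint_vel': array([-0.00111667,  0.00081055, -0.00145167, -0.00011063, -0.00054842,
        0.0017101 ,  0.00126752]), 'joint_torque': array([ 8.95584321e-05, -6.23259258e+01,  2.47710018e-02, -3.89899457e+01,
       -6.13438594e-02,  3.96535336e-02,  1.10538006e-04]), 'ee_pos': array([0.28222218, 0.55722381, 0.22176872]), 'eef_rot': array([ 2.32251171e-01,  9.72655598e-01, -6.82368510e-04, -1.21687346e-04]), 'ft_force': array([ 0.06349838, -0.03397784, -1.29713184]), 'torque': array([-0.010292  ,  0.01219702, -0.00513124]), 'grip_force': 0.0, 'width': 0.08679771135843092}
top [[484.09917577   0.         319.03874921]
 [  0.         484.09917577 205.0815597 ]
 [  0.           0.           1.        ]] [0.37941378 0.02307402 1.41691458] [-0.70067326  0.71131753 -0.03795984  0.04053903]
side [[483.53931951   0.         320.64324525]
 [  0.         483.53931951 200.22316134]
 [  0.           0.           1.        ]] [ 0.18782263 -0.78361383  1.16495517] [ 0.9230556  -0.18046745  0.05733724 -0.33483173]
[[279.94448117   0.         324.43466705]
 [  0.         279.94448117 200.59380837]
 [  0.           0.           1.        ]] [[-3.93201637e-04 -9.52137821e-01 -3.05668801e-01  8.36064326e-02]
 [ 9.99999912e-01 -3.30639006e-04 -2.56446520e-04 -6.25275613e-06]
 [ 1.43106402e-04 -3.05668875e-01  9.52137867e-01 -1.60743492e-01]
 [ 0.00000000e+00  0.00000000e+00  0.00000000e+00  1.00000000e+00]]
```

View pics/top0.png

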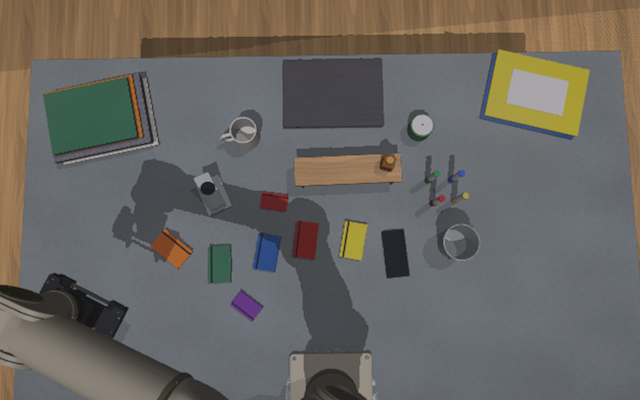

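View pics/side0.png

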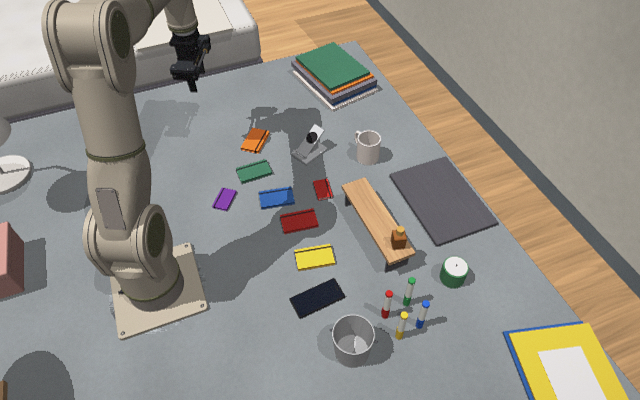

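```bash
cat > h.py <<'E'
import numpy as np,cv2
from scipy.spatial.transform import Rotation as R
from bench import read_state,cams
def cam(n):
    s=read_state();c=cams.camera(n)
    if n=="wrist":
        M=c["mount"];Rt=R.from_quat(s["eef_rot"]).as_matrix()
        c["R"]=Rt@M[:3,:3];c["p"]=Rt@M[:3,3]+s["ee_pos"]
    else: c["R"]=R.from_quat(c["attitude"]).as_matrix();c["p"]=np.array(c["xyz"])
    return c
def ray(c,uv):
    uv=np.atleast_2d(uv).astype(float)
    d=np.c_[uv,np.ones(len(uv))]@np.linalg.inv(c["K"]).T@c["R"].T
    return d
def onz(c,uv,z):
    d=ray(c,uv);return c["p"]+d*((z-c["p"][2])/d[:,2])[:,None]
def proj(c,P):
    q=(np.atleast_2d(P)-c["p"])@c["R"]@c["K"].T;return q[:,:2]/q[:,2:]
def tri(ps):  # [(cam,uv)]
    A=np.zeros((3,3));b=np.zeros(3)
    for c,uv in ps:
        d=ray(c,uv)[0];d/=np.linalg.norm(d);P=np.eye(3)-np.outer(d,d);A+=P;b+=P@c["p"]
    return np.linalg.solve(A,b)
def blobs(m,amin=60):
    cs,_=cv2.findContours(m.astype(np.uint8),cv2.RETR_EXTERNAL,cv2.CHAIN_APPROX_NONE)
    return [k for k in cs if cv2.contourArea(k)>amin]
def rect(c,k,z):
    "contour cast on plane z -> centre, long, short, angle of long axis (deg, world)"
    P=onz(c,k[:,0,:],z)[:,:2];(x,y),(a,b),t=cv2.minAreaRect((P*1000).astype(np.float32))
    if a<b:a,b,t=b,a,t+90
    return round(x/1000,4),round(y/1000,4),round(a),round(b),round((t+90)%180-90,1)
def plan(x,y,z,ydir=None):
    "rows for going to TCP x,y,z with tool y along world angle ydir (deg, mod 180)"
    s=read_state();M=R.from_quat(s["eef_rot"]).as_matrix();p=s["ee_pos"]
    cur=np.degrees(np.arctan2(M[1,1],M[0,1]));t=0
    if ydir is not None: t=(ydir-cur+90)%180-90
    # turn about tool z (down) by +a lowers world angle by a
    M2=M@R.from_euler("z",-t,degrees=True).as_matrix()
    d=M2.T@(np.array([x,y,z])-p)
    print("pos",p.round(4),"ydir",round(cur,1),"q7",s["joint_positions"][6].round(2),"w",round(s["width"],4),"t",round(s["time"],1),
      "\n yaw units",(-t/90).round(4),"(alt",round((-t+(180 if t>0 else -180))/90,3),") shift units",(d/0.2).round(4))
E
python3 - <<'E'
from h import *
c=cam("top");hsv=cv2.cvtColor(c["img"],cv2.COLOR_BGR2HSV);H,S,V=cv2.split(hsv)
for n,u in dict(base=(330,375),shelf=(348,170),cradle=(212,195),pail=(461,242),mug=(243,130)).items(): print(n,onz(c,u,0)[0].round(3))
for n,m in dict(red=((H<5)|(H>172))&(S>130),orange=(H>=5)&(H<18)&(S>150),yellow=(H>22)&(H<35)&(S>130),green=(H>45)&(H<85)&(S>70),blue=(H>100)&(H<125)&(S>120),purple=(H>128)&(H<160)&(S>80)).items():
    for k in blobs(m,25): print(n,cv2.boundingRect(k),rect(c,k,.014))
for k in blobs(V<45,100):print("black",cv2.boundingRect(k),rect(c,k,.01))
big=cv2.resize(c["img"][140:300,140:490],None,fx=2.28,fy=2.28,interpolation=cv2.INTER_CUBIC);cv2.imwrite("pics/crop1.png",big)
E
```

```text
base [0.053 0.003 0.   ]
shelf [ 0.641 -0.06   0.   ]
cradle [0.572 0.343 0.   ]
pail [ 0.423 -0.385  0.   ]
mug [0.768 0.252 0.   ]
red (297, 222, 21, 37) (0.4356, 0.0632, 103, 51, -7.4)
red (293, 221, 6, 36) (0.4398, 0.0962, 102, 7, -7.7)
red (260, 192, 28, 19) (0.5495, 0.1595, 76, 47, 80.9)
orange (151, 233, 39, 35) (0.4116, 0.4602, 105, 52, 50.9)
orange (163, 229, 30, 24) (0.4384, 0.4389, 105, 9, 50.9)
orange (382, 155, 13, 14) (0.6613, -0.1784, 34, 32, -15.6)
orange (121, 75, 22, 63) (0.8445, 0.5728, 198, 31, 17.6)
yellow (340, 221, 27, 39) (0.4329, -0.0684, 104, 64, -10.9)
yellow (485, 49, 104, 87) (0.8669, -0.6281, 280, 211, 75.5)
green (208, 247, 3, 36) (0.3688, 0.3464, 100, 6, 0.6)
green (212, 246, 19, 37) (0.37, 0.3119, 103, 52, 0.3)
green (408, 121, 24, 20) (0.7479, -0.2677, 67, 45, 61.7)
green (44, 78, 94, 76) (0.8158, 0.7066, 255, 189, -78.7)
blue (253, 233, 28, 39) (0.4022, 0.1809, 103, 64, -10.4)
blue (481, 53, 92, 86) (0.8075, -0.5526, 342, 166, 39.4)
purple (231, 291, 32, 31) (0.2506, 0.2396, 80, 51, 52.6)
black (326, 386, 34, 14) (0.0011, -0.0282, 99, 25, 65.9)
black (306, 369, 48, 23) (0.0463, 0.0089, 134, 49, -81.5)
black (0, 285, 44, 17) (0.2941, 0.8867, 133, 29, 75.6)
black (40, 274, 88, 65) (0.2617, 0.712, 250, 97, 63.1)
black (382, 230, 27, 48) (0.3938, -0.1896, 133, 63, 5.4)
black (201, 182, 14, 13) (0.592, 0.3541, 38, 36, -89.5)
```

View pics/crop1.png

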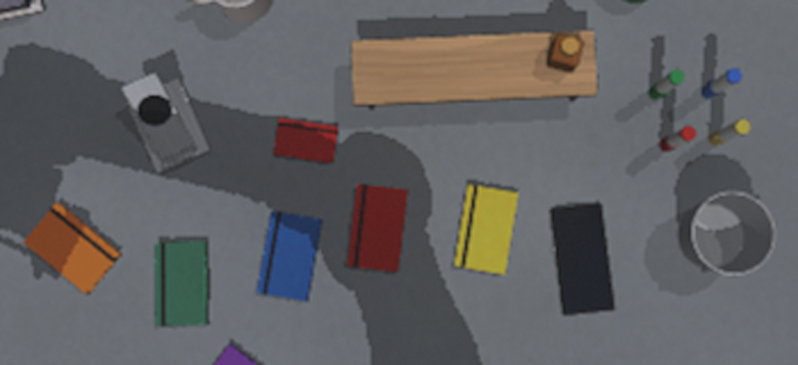

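```bash
python3 -c "
from h import *
plan(.55,.34,.27,114)"
```

```text
pos [0.2823 0.5574 0.2221] ydir 63.1 q7 -0.09 w 0.0869 t 0.2 
 yaw units -0.5651 (alt 1.435 ) shift units [-0.7807 -1.5374 -0.2393]
```

```bash
python3 -m crank '0 0 -0.1 -0.094 1; 0 0 -0.14 -0.094 1; 0 0 0 -0.094 1; 0 0 0 -0.094 1; 0 0 0 -0.094 1; 0 0 0 -0.094 1'; python3 -m crank '-0.1 -0.2 0 0 1; -0.1 -0.2 0 0 1; -0.1 -0.2 0 0 1; -0.1 -0.2 0 0 1; -0.1 -0.2 0 0 1; -0.1 -0.2 0 0 1; -0.1 -0.2 0 0 1; -0.08 -0.14 0 0 1; 0 0 0 0 1; 0 0 0 0 1'
cat > sn.py <<'E'
import sys,pickle
from h import *
n,f=sys.argv[1:3];c=cam(n);pickle.dump(c,open(f"pics/{f}.pkl","wb"));cv2.imwrite(f"pics/{f}.png",c["img"]);plan(0,0,0,0)
E
python3 sn.py wrist w1
```

```text
time: 0.8
ee_pos: [0.2823, 0.5575, 0.2704]
eef_rot: [-0.21, 0.978, -0.0, -0.0]
ft_force: [-0.6, 0.7, 0.3]
width: 0.087
grip_force: 0.0
time: 1.8
ee_pos: [0.55, 0.3388, 0.2701]
eef_rot: [-0.206, 0.978, -0.0, -0.0]
ft_force: [-0.4, 0.7, -0.6]
width: 0.0875
grip_force: 0.0
pos [0.5491 0.3399 0.2703] ydir 113.9 q7 1.37 w 0.0871 t 1.9 
 yaw units -0.734 (alt 1.266 ) shift units [1.6999 2.7445 1.353 ]
```

View pics/w1.png

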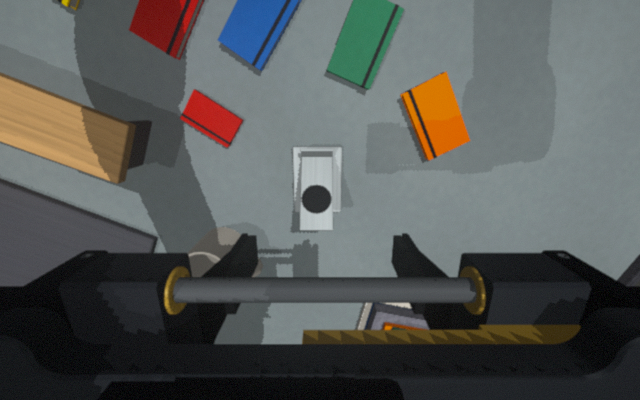

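```bash
python3 -c "
import cv2
i=cv2.imread('pics/w1.png');cv2.imwrite('pics/w1c.png',cv2.resize(i[135:245,270:370],None,fx=5.4,fy=5.4,interpolation=cv2.INTER_CUBIC))"
```

```text
(no output)
```

View pics/w1c.png

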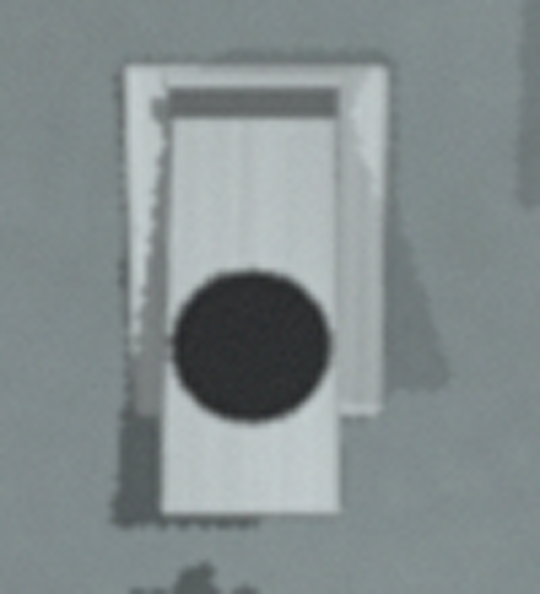

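Run:
```python
from h import *;import pickle
c=pickle.load(open("pics/w1.pkl","rb"))
f=lambda u,v:(270-.4+u/5.4,135-.4+v/5.4)
T=onz(c,[f(162,513),f(340,513)],.0831);L=onz(c,[f(172,118),f(337,118)],.020)
lt=onz(c,[f(168,88),f(340,88)],.0331)
F=onz(c,[f(125,67),f(388,67)],.010)
for n,P in dict(top=T,lip=L,liptop=lt,foot=F).items():
    d=P[1]-P[0];print(n,P[:,:2].round(4).tolist(),P.mean(0)[:2].round(4),"len",np.linalg.norm(d).round(4),"ang",np.degrees(np.arctan2(d[1],d[0])).round(1))
a=T.mean(0)-L.mean(0);print(np.linalg.norm(a[:2]),np.degrees(np.arctan2(a[1],a[0])))
```

```text
top [[0.6266, 0.3351], [0.6087, 0.3758]] [0.6176 0.3554] len 0.0445 ang 113.8
lip [[0.5453, 0.2991], [0.5273, 0.3401]] [0.5363 0.3196] len 0.0448 ang 113.8
liptop [[0.5362, 0.2953], [0.5181, 0.3364]] [0.5272 0.3159] len 0.045 ang 113.8
foot [[0.5393, 0.2818], [0.5101, 0.3481]] [0.5247 0.3149] len 0.0724 ang 113.8
0.0888842883573283 23.788603673598164
```

```bash
python3 -c "
from h import *
plan(.40,-.19,.2,95.4)"
```

```text
pos [0.5491 0.3399 0.2703] ydir 113.9 q7 1.37 w 0.0871 t 1.9 
 yaw units 0.206 (alt -1.794 ) shift units [ 0.9914 -2.5677  0.351 ]
```

```bash
python3 -m crank '0 0 0 0.09 1; 0 0 0 0.09 1; 0 0 0 0.026 1; 0.09 -0.22 0 0 1; 0.09 -0.22 0 0 1; 0.09 -0.22 0 0 1; 0.09 -0.22 0 0 1; 0.09 -0.22 0 0 1; 0.09 -0.22 0 0 1; 0.09 -0.22 0 0 1'; python3 -m crank '0.09 -0.22 0 0 1; 0.09 -0.22 0 0 1; 0.09 -0.22 0.1 0 1; 0.09 -0.22 0.1 0 1; 0.09 -0.22 0.15 0 1; 0 -0.15 0 0 1; 0 0 0 0 1; 0 0 0 0 1'
python3 sn.py wrist w2
cat > meas.py <<'E'
import sys,pickle
from h import *
f,z=sys.argv[1],float(sys.argv[2])
c=pickle.load(open(f"pics/{f}.pkl","rb"));H,S,V=cv2.split(cv2.cvtColor(c["img"],cv2.COLOR_BGR2HSV))
for n,m in dict(red=((H<5)|(H>172))&(S>130),yellow=(H>22)&(H<35)&(S>130),green=(H>45)&(H<85)&(S>70),blue=(H>100)&(H<125)&(S>120),black=V<50).items():
    m=cv2.morphologyEx(m.astype(np.uint8),cv2.MORPH_CLOSE,np.ones((9,9))) if n!="black" else m
    for k in blobs(m,600):
        if cv2.boundingRect(k)[1]<330: print(n,cv2.boundingRect(k),rect(c,k,z))
E
python3 meas.py w2 .01
```

```text
time: 2.85
ee_pos: [0.4518, 0.0206, 0.2707]
eef_rot: [-0.048, 0.999, 0.0, 0.0]
ft_force: [0.9, -1.1, 1.0]
width: 0.0872
grip_force: 0.0
time: 3.65
ee_pos: [0.3896, -0.2277, 0.2051]
eef_rot: [-0.047, 0.999, 0.0, 0.0]
ft_force: [0.2, 0.2, -0.5]
width: 0.0868
grip_force: 0.0
pos [ 0.3898 -0.2272  0.2052] ydir 95.5 q7 2.06 w 0.0871 t 3.7 
 yaw units -0.939 (alt 1.061 ) shift units [-1.1352  1.9494  1.0259]
red (495, 190, 79, 65) (0.4309, 0.0659, 95, 78, -6.7)
yellow (418, 322, 162, 23) (0.6129, 0.0669, 249, 43, -84.7)
yellow (403, 177, 71, 86) (0.4384, -0.0741, 119, 70, -10.7)
green (404, 256, 236, 138) (0.6496, 0.1326, 364, 249, -42.7)
blue (570, 263, 70, 101) (0.5551, 0.2234, 206, 92, 27.1)
blue (575, 172, 65, 83) (0.4031, 0.1776, 106, 83, -10.5)
black (0, 234, 640, 166) (0.6243, -0.2137, 1105, 312, -84.7)
black (202, 234, 56, 45) (0.5291, -0.3411, 105, 51, -37.9)
black (327, 131, 51, 99) (0.3923, -0.1932, 132, 62, 5.6)
```

View pics/w2.png

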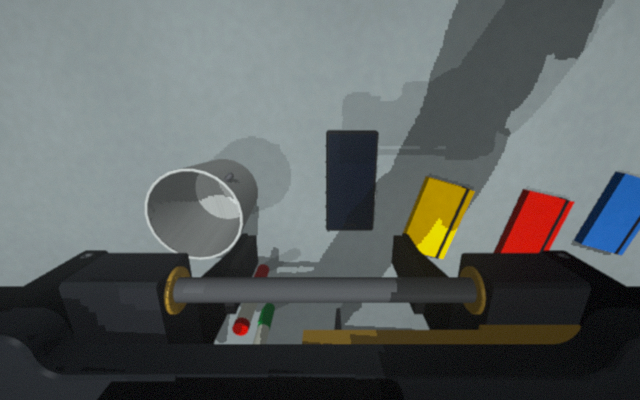

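```bash
python3 -c "
from h import *
plan(.3925,-.192,.003,95.5)"
```

```text
pos [ 0.3898 -0.2272  0.2052] ydir 95.5 q7 2.06 w 0.0871 t 3.7 
 yaw units -0.0001 (alt 2.0 ) shift units [-0.0298  0.1731  1.0111]
```

```bash
python3 -m crank '-0.03 0.173 0 0 1; 0 0 0.24 0 1; 0 0 0.24 0 1; 0 0 0.24 0 1; 0 0 0.2 0 1; 0 0 0.08 0 1; 0 0 0.008 0 1; 0 0 0 0 1'; python3 -m crank '0 0 0 0 0.45; 0 0 0 0 0.4; 0 0 0 0 0.3; 0 0 0 0 0.2; 0 0 0 0 0.1; 0 0 0 0 0.1; 0 0 0 0 0.1' 20
```

```text
time: 4.5
ee_pos: [0.3925, -0.1927, 0.0039]
eef_rot: [-0.048, 0.999, 0.0, 0.0]
ft_force: [0.5, 0.1, 1.1]
width: 0.0872
grip_force: 0.0
time: 5.2
ee_pos: [0.3924, -0.1936, 0.004]
eef_rot: [-0.047, 0.999, 0.0, 0.0]
ft_force: [-1.2, 2.3, 6.7]
width: 0.0653
grip_force: 20.0
```

```bash
python3 -m crank '0 0 -0.2 0 0; 0 0 -0.25 0 0; 0 0 -0.25 0 0; 0 0 -0.1 0 0; 0 0 0 0 0; 0 0 0 0 0'; python3 -c "
from h import *
plan(.5915,.344,.14,113.8)"
```

```text
time: 5.8
ee_pos: [0.3917, -0.1935, 0.1629]
eef_rot: [-0.047, 0.999, 0.0, -0.0]
ft_force: [-0.5, 0.2, -2.2]
width: 0.0658
grip_force: 20.0
pos [ 0.3917 -0.1935  0.1629] ydir 95.4 q7 1.99 w 0.0658 t 5.8 
 yaw units -0.2048 (alt 1.795 ) shift units [-1.9988  2.0557  0.1157]
```

```bash
python3 -m crank '0 0 -0.1 -0.07 0; 0 0 0 -0.07 0; 0 0 0 -0.065 0; -0.15 0.16 0 0 0; -0.16 0.16 0 0 0; -0.16 0.165 0 0 0; -0.16 0.165 0 0 0; -0.16 0.165 0 0 0; -0.16 0.165 0 0 0; -0.16 0.165 0 0 0'; python3 -m crank '-0.16 0.165 0 0 0; -0.16 0.165 0 0 0; -0.16 0.165 0 0 0; -0.16 0.165 0 0 0; -0.16 0.165 0 0 0; -0.1 0.1 0 0 0; 0 0 0 0 0; 0 0 0 0 0; 0 0 0 0 0'; python3 -c "
from h import *
plan(.5915,.344,.10,113.8)"; python3 sn.py side s1
```

```text
time: 6.8
ee_pos: [0.502, 0.1068, 0.1811]
eef_rot: [-0.206, 0.979, -0.0, -0.002]
ft_force: [0.7, -1.1, -2.0]
width: 0.0656
grip_force: 20.0
time: 7.7
ee_pos: [0.5924, 0.3456, 0.1819]
eef_rot: [-0.206, 0.979, -0.001, -0.001]
ft_force: [0.8, 0.2, -1.6]
width: 0.0652
grip_force: 20.0
pos [0.5924 0.3456 0.1819] ydir 113.7 q7 1.44 w 0.0652 t 7.7 
 yaw units -0.0009 (alt 1.999 ) shift units [ 0.0065 -0.005   0.4093]
pos [0.5926 0.3456 0.1826] ydir 113.7 q7 1.44 w 0.0659 t 7.8 
 yaw units -0.7366 (alt 1.263 ) shift units [1.7269 2.9622 0.9182]
```

View pics/s1.png

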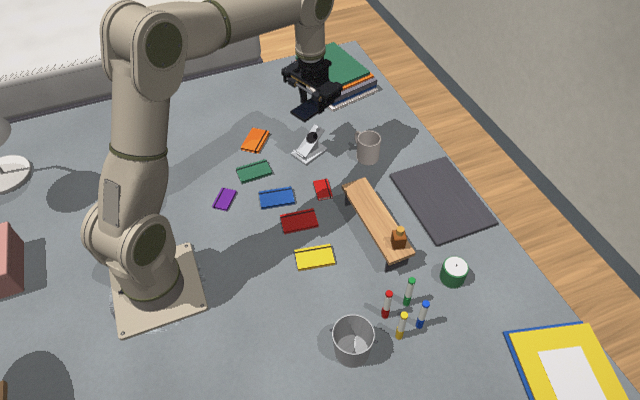

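```bash
python3 -m crank '0.006 -0.005 0.2 0 0; 0 0 0.2 0 0; 0 0 0.04 0 0; 0 0 0 0 0; 0 0 0 0 0' 20; python3 -m crank '0 0 0 0 0; 0 0 0.02 0 0; 0 0 0.02 0 0; 0 0 0.02 0 0; 0 0 0 0 0' 6;  python3 -m crank '0 0 0.015 0 0; 0 0 0.015 0 0; 0 0 0.01 0 0; 0 0 0 0 0'; python3 -c "
from h import *
plan(.584,.3406,.062,113.8)"; python3 sn.py side s2; python3 -c "
import cv2
i=cv2.imread('pics/s2.png');cv2.imwrite('pics/s2c.png',cv2.resize(i[60:190,250:400],None,fx=4,fy=4))"
```

```text
time: 8.25
ee_pos: [0.593, 0.3461, 0.0978]
eef_rot: [-0.206, 0.979, 0.001, 0.001]
ft_force: [0.9, 0.0, -1.3]
width: 0.0658
grip_force: 20.0
time: 8.75
ee_pos: [0.5916, 0.3459, 0.0828]
eef_rot: [-0.206, 0.978, -0.0, -0.0]
ft_force: [0.7, -0.4, -2.0]
width: 0.066
grip_force: 6.0
time: 9.15
ee_pos: [0.5918, 0.3459, 0.0751]
eef_rot: [-0.206, 0.978, -0.0, -0.0]
ft_force: [0.3, -0.5, -1.0]
width: 0.0659
grip_force: 6.0
pos [0.5918 0.3459 0.0751] ydir 113.8 q7 1.45 w 0.0659 t 9.2 
 yaw units 0.0001 (alt -2.0 ) shift units [ 0.0465 -0.0082  0.0657]
pos [0.5918 0.3459 0.0752] ydir 113.8 q7 1.45 w 0.0658 t 9.2 
 yaw units -0.7355 (alt 1.265 ) shift units [1.7293 2.959  0.3774]
```

View pics/s2c.png

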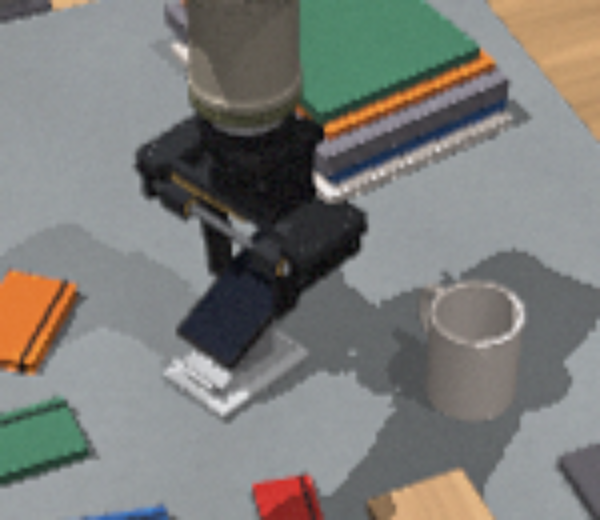

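```bash
python3 -m crank '0 -0.004 0.012 0 0; 0 -0.004 0.012 0 0; 0 0 0.01 0 0; 0 0 0 0 0; 0 0 0 0 0';python3 -m crank '0.012 0 0.008 0 0; 0.012 0 0.008 0 0; 0.012 0 0.008 0 0; 0.01 0 0.007 0 0; 0.01 0 0.007 0 0; 0 0 0 0 0' ; python3 -c "
from h import *
plan(.584,.3406,.062,113.8)"; python3 sn.py side s3; python3 -c "
import cv2
i=cv2.imread('pics/s3.png');cv2.imwrite('pics/s3c.png',cv2.resize(i[60:190,250:400],None,fx=4,fy=4))"
```

```text
time: 9.7
ee_pos: [0.593, 0.3448, 0.0694]
eef_rot: [-0.206, 0.978, 0.0, 0.001]
ft_force: [-1.9, 1.3, 5.2]
width: 0.0661
grip_force: 6.0
time: 10.3
ee_pos: [0.5824, 0.3399, 0.0612]
eef_rot: [-0.206, 0.978, 0.0, 0.0]
ft_force: [-0.3, 0.4, 4.1]
width: 0.0657
grip_force: 6.0
pos [0.5824 0.3399 0.0612] ydir 113.8 q7 1.45 w 0.0657 t 10.3 
 yaw units 0.0001 (alt -2.0 ) shift units [-0.0085 -0.0001 -0.0042]
pos [0.5824 0.3399 0.0611] ydir 113.8 q7 1.45 w 0.0659 t 10.3 
 yaw units -0.7355 (alt 1.265 ) shift units [1.6997 2.9123 0.3039]
```

View pics/s3c.png

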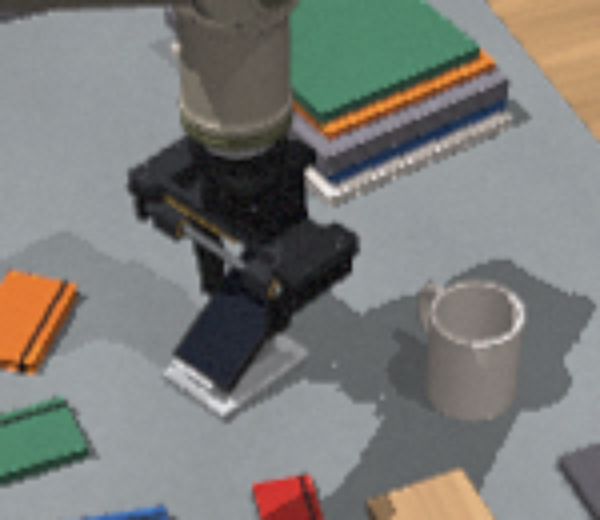

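```bash
python3 -m crank '0.008 0 0.005 0 0; 0.008 0 0.005 0 0; 0 0 0 0 0; 0 0 0 0 0'; python3 -m crank '0.008 0 0.005 0 0; 0.007 0 0.004 0 0; 0 0 0 0 0; 0 0 0 0 0'; python3 sn.py wrist w3;python3 -c "
import cv2
i=cv2.imread('pics/w3.png');cv2.imwrite('pics/w3c.png',i[60:400,120:520])"
```

```text
time: 10.75
ee_pos: [0.5811, 0.3392, 0.0602]
eef_rot: [-0.206, 0.979, 0.001, 0.002]
ft_force: [5.0, 1.4, 5.2]
width: 0.0659
grip_force: 6.0
time: 11.15
ee_pos: [0.5785, 0.3381, 0.0584]
eef_rot: [-0.206, 0.979, 0.001, 0.002]
ft_force: [5.1, 1.4, 4.8]
width: 0.0659
grip_force: 6.0
pos [0.5784 0.3381 0.0584] ydir 113.8 q7 1.45 w 0.0659 t 11.2 
 yaw units -0.7356 (alt 1.264 ) shift units [1.6909 2.8933 0.2773]
```

View pics/w3c.png

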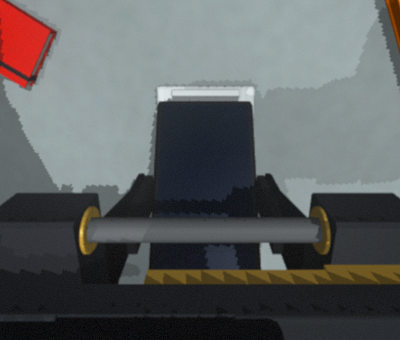

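```bash
python3 -m crank '0 0 0 0 0.6; 0 0 0 0 0.8; 0 0 0 0 1; 0 0 0 0 1; 0 0 0 0 1';python3 -m crank '0 0 -0.15 0 1; 0 0 -0.25 0 1; 0 0 -0.25 0 1; 0 0 -0.25 0 1; 0.2 0 -0.1 0 1; 0 0 0 0 1; 0 0 0 0 1';python3 sn.py wrist w4;python3 - <<'E'
from h import *;import pickle
c=pickle.load(open("pics/w4.pkl","rb"));i=c["img"]
cv2.imwrite('pics/w4c.png',i[40:300,200:440])
H,S,V=cv2.split(cv2.cvtColor(i,cv2.COLOR_BGR2HSV))
# expected corners of docked phone top
o=np.array([.5358,.3194,.02]);a=np.radians(23.8);s=np.radians(35)
ex=np.array([np.cos(a)*np.cos(s),np.sin(a)*np.cos(s),np.sin(s)]);ey=np.array([-np.sin(a),np.cos(a),0]);ez=np.cross(ex,ey)
print(proj(c,[o+ex*x+ey*y+ez*10e-3 for x,y in((0,-.033),(0,.033),(.136,.033),(.136,-.033))]).round(1))
for k in blobs(V<50,600):
    if cv2.boundingRect(k)[1]<200: print(cv2.boundingRect(k),cv2.approxPolyDP(k,4,True)[:,0].tolist())
E
```

```text
time: 11.7
ee_pos: [0.5764, 0.3374, 0.057]
eef_rot: [-0.206, 0.978, -0.0, -0.0]
ft_force: [-0.4, 0.2, -0.4]
width: 0.0858
grip_force: 0.0
time: 12.4
ee_pos: [0.5398, 0.3213, 0.258]
eef_rot: [-0.206, 0.978, 0.0, 0.001]
ft_force: [0.7, -0.1, -0.4]
width: 0.0871
grip_force: 0.0
pos [0.5399 0.3213 0.2568] ydir 113.8 q7 1.41 w 0.0873 t 12.4 
 yaw units -0.7353 (alt 1.265 ) shift units [1.6064 2.6992 1.2853]
[[301.3 165.5]
 [348.2 165.5]
 [350.9 264.2]
 [298.8 264.3]]
(300, 167, 48, 97) [[303, 168], [300, 262], [341, 263], [338, 244], [326, 240], [329, 223], [342, 223], [339, 218], [334, 224], [332, 211], [335, 218], [343, 212], [347, 224], [346, 169]]
```

View pics/w4c.png

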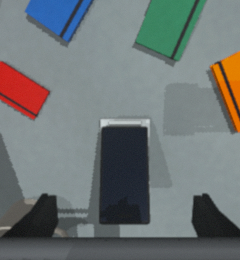

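```bash
python3 -c "
from h import *
plan(.47,.09,.33,90)"
```

```text
pos [0.5399 0.3213 0.2568] ydir 113.8 q7 1.41 w 0.0873 t 12.4 
 yaw units 0.2647 (alt -1.735 ) shift units [ 0.3498 -1.1566 -0.3656]
```

```bash
python3 -m crank '0 0 -0.15 0.09 1; 0 0 -0.15 0.09 1; 0 0 -0.06 0.085 1; 0.07 -0.23 0 0 1; 0.07 -0.23 0 0 1; 0.07 -0.23 0 0 1; 0.07 -0.23 0 0 1; 0.07 -0.23 0 0 1; 0 0 0 0 1; 0 0 0 0 1'
python3 sn.py wrist w5; python3 meas.py w5 .014;python3 sn.py top t1;echo; python3 meas.py t1 .014
python3 - <<'E'
from h import *;import pickle
for f in("w5","t1"):
    c=pickle.load(open(f"pics/{f}.pkl","rb"));H,S,V=cv2.split(cv2.cvtColor(c["img"],cv2.COLOR_BGR2HSV))
    m=(H>=8)&(H<22)&(S>60)&(S<200)&(V>90)
    for k in blobs(m,800):print(f,cv2.boundingRect(k),rect(c,k,.08))
E
```

```text
time: 13.45
ee_pos: [0.47, 0.0907, 0.3287]
eef_rot: [0.001, 1.0, -0.0, -0.0]
ft_force: [-0.2, 0.9, -0.0]
width: 0.0871
grip_force: 0.0
pos [0.47   0.0919 0.3285] ydir 90.0 q7 1.27 w 0.0872 t 13.5 
 yaw units 0.9996 (alt -1.0 ) shift units [-0.4589 -2.3483  1.6455]
red (339, 190, 46, 31) (0.5475, 0.1565, 75, 48, 80.8)
red (289, 108, 45, 67) (0.4366, 0.0666, 104, 64, -7.6)
yellow (207, 105, 45, 69) (0.4325, -0.0696, 105, 67, -10.6)
green (0, 283, 396, 117) (0.924, -0.1759, 852, 298, 76.8)
green (563, 258, 77, 108) (0.772, 0.6655, 300, 126, 24.6)
green (440, 64, 50, 71) (0.3705, 0.3129, 105, 69, 1.4)
blue (37, 323, 264, 77) (0.9721, -0.258, 579, 198, 70.8)
blue (581, 273, 59, 61) (0.7536, 0.6679, 150, 113, 11.8)
blue (353, 85, 53, 71) (0.4029, 0.1781, 104, 65, -10.3)
black (392, 234, 56, 45) (0.6706, 0.2573, 140, 70, 44.3)
black (0, 194, 640, 206) (0.7727, 0.0782, 1474, 493, 89.8)
pos [0.4701 0.0925 0.3285] ydir 90.0 q7 1.27 w 0.087 t 13.6 
 yaw units -0.9996 (alt 1.0 ) shift units [0.4614 2.3484 1.6456]

yellow (485, 49, 104, 87) (0.8669, -0.6281, 280, 211, 75.5)
green (208, 246, 23, 37) (0.3701, 0.3175, 103, 64, 0.6)
green (44, 78, 94, 76) (0.8158, 0.7066, 255, 189, -78.6)
black (307, 193, 26, 41) (0.5189, 0.0141, 126, 67, 13.9)
black (187, 164, 41, 48) (0.5929, 0.3553, 138, 68, 28.2)
black (290, 80, 47, 49) (0.8368, 0.0433, 149, 127, 5.3)
w5 (302, 325, 248, 19) (0.7754, 0.2729, 450, 40, -88.2)
w5 (143, 240, 92, 38) (0.6181, -0.1299, 149, 68, -88.8)
w5 (253, 237, 75, 40) (0.6145, 0.0319, 124, 72, 89.8)
t1 (150, 229, 43, 40) (0.4147, 0.4359, 104, 65, 50.5)
t1 (294, 153, 108, 33) (0.6285, -0.0545, 298, 81, -88.4)
t1 (0, 0, 640, 400) (0.5684, 0.0292, 1864, 1124, 89.0)
```

View pics/w5.png

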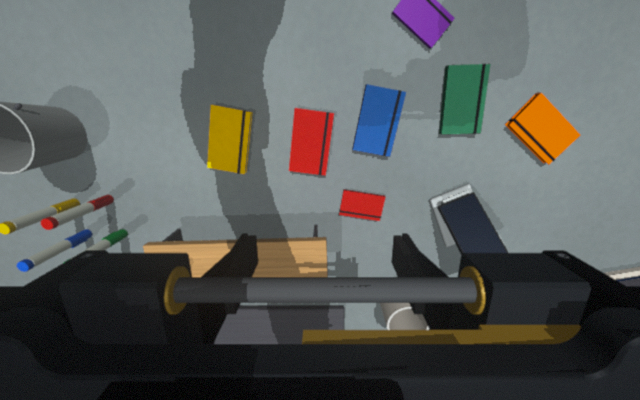

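```bash
python3 - <<'E'
from h import *;import pickle
c=pickle.load(open("pics/w5.pkl","rb"));g=c["img"].astype(int)
m=((g[:,:,2]-g[:,:,0])>35)
pts=[(u,next(v for v in range(225,262) if m[v,u] and m[v+2,u])-.5) for u in list(range(150,230,8))+list(range(262,322,6))]
P=onz(c,pts,.08);f=np.polyfit(P[:,1],P[:,0],1);print("near edge x=",f, "res",np.abs(np.polyval(f,P[:,1])-P[:,0]).max(),"ang",np.degrees(np.arctan2(1,f[0])))
e=[(max(u for u in range(300,345) if m[v,u])+.5,v) for v in range(248,272,4)]
print(onz(c,e,.08)[:,:2].round(4))
c=pickle.load(open("pics/t1.pkl","rb"));g=c["img"].astype(int)
for u in (300,320,340):
    col=(g[:,u,2]-g[:,u,0])>35; v=[k for k in range(140,200) if col[k]];print(u,onz(c,[(u,v[0]-.5),(u,v[-1]+.5)],.08)[:,:2].round(4))
E
python3 -c "
from h import *
plan(.4362,.0666,.004,82.4)"
```

```text
near edge x= [-0.01935354  0.58279927] res 0.00379342010642425 ang 91.10873798125543
[[0.5983 0.0931]
 [0.6056 0.0931]
 [0.6129 0.0931]
 [0.6203 0.0931]
 [0.6277 0.0931]
 [0.6353 0.0931]]
300 [[0.6639 0.0783]
 [0.6212 0.0788]]
320 [[0.663  0.0222]
 [0.5891 0.0233]]
340 [[ 0.6678 -0.0341]
 [ 0.5883 -0.0326]]
pos [0.4701 0.0925 0.3285] ydir 90.0 q7 1.27 w 0.087 t 13.6 
 yaw units 0.0848 (alt -1.915 ) shift units [ 0.1489 -0.1494  1.6227]
```

```bash
python3 -m crank '0 0 0 0.085 1; 0.075 -0.075 0.1 0 1; 0.074 -0.075 0.2 0 1; 0 0 0.24 0 1; 0 0 0.24 0 1; 0 0 0.24 0 1; 0 0 0.24 0 1; 0 0 0.1 0 1; 0 0 0 0 1' ; python3 -c "
from h import *
plan(.4362,.0666,.004,82.4)"
```

```text
time: 14.45
ee_pos: [0.4341, 0.0658, 0.054]
eef_rot: [0.066, 0.998, -0.002, -0.003]
ft_force: [0.4, 1.2, 1.5]
width: 0.087
grip_force: 0.0
pos [0.4341 0.0658 0.054 ] ydir 82.4 q7 1.22 w 0.087 t 14.4 
 yaw units 0.0003 (alt -2.0 ) shift units [-0.0116  0.0061  0.25  ]
```

```bash
python3 -m crank '-0.01 0.005 0.12 0 1; 0 0 0.1 0 1; 0 0 0.03 0 1; 0 0 0 0 1';python3 -m crank '0 0 0 0 0.4; 0 0 0 0 0.3; 0 0 0 0 0.2; 0 0 0 0 0.1; 0 0 0 0 0.1; 0 0 0 0 0.1' 20;python3 -m crank '0 0 -0.2 0 0; 0 0 -0.25 0 0; 0 0 -0.25 0 0; 0 0 -0.25 0 0; 0 0 0 0 0; 0 0 0 0 0';  python3 -c "
from h import *
plan(.626,.032,.18,1.4)"
```

```text
time: 14.85
ee_pos: [0.4387, 0.0668, 0.0076]
eef_rot: [0.067, 0.998, -0.0, -0.0]
ft_force: [0.7, -0.3, -0.6]
width: 0.087
grip_force: 0.0
time: 15.45
ee_pos: [0.4388, 0.0666, 0.0078]
eef_rot: [0.067, 0.998, 0.0, 0.0]
ft_force: [-1.4, -0.6, 6.1]
width: 0.0645
grip_force: 20.0
time: 16.05
ee_pos: [0.4389, 0.0665, 0.1981]
eef_rot: [0.067, 0.998, 0.001, 0.001]
ft_force: [-0.4, -0.7, -2.1]
width: 0.0648
grip_force: 20.0
pos [0.4389 0.0665 0.1981] ydir 82.3 q7 1.16 w 0.0648 t 16.1 
 yaw units 0.899 (alt -1.101 ) shift units [-0.1953  0.931   0.0923]
```

```bash
python3 -m crank '0 0 0 0.09 0; 0 0 0 0.09 0; 0 0 0 0.09 0; 0 0 0 0.09 0; 0 0 0 0.09 0; 0 0 0 0.09 0; 0 0 0 0.09 0; 0 0 0 0.09 0; 0 0 0 0.09 0; 0 0 0 0.09 0';python3 -m crank '-0.04 0.2 0 0 0; -0.04 0.2 0 0 0; -0.04 0.2 0 0 0; -0.04 0.2 0 0 0; -0.04 0.13 0 0 0; 0 0 0 0 0; 0 0 0 0 0; 0 0 0 0 0';python3 sn.py wrist w6; python3 -c "
from h import *
plan(.626,.03,.0885,1.4)"
```

```text
time: 17.05
ee_pos: [0.4374, 0.066, 0.1954]
eef_rot: [0.701, 0.713, -0.002, -0.001]
ft_force: [-0.1, 0.2, -1.0]
width: 0.0648
grip_force: 20.0
time: 17.85
ee_pos: [0.6242, 0.0309, 0.1963]
eef_rot: [0.699, 0.715, -0.001, -0.001]
ft_force: [-0.5, 0.1, -0.3]
width: 0.0646
grip_force: 20.0
pos [0.6243 0.031  0.1968] ydir 1.3 q7 0.01 w 0.0644 t 17.9 
 yaw units 0.0149 (alt -1.985 ) shift units [-0.1556 -3.1203  0.9874]
pos [0.6243 0.031  0.1968] ydir 1.3 q7 0.01 w 0.0644 t 17.9 
 yaw units -0.0007 (alt 1.999 ) shift units [-0.0056  0.009   0.5413]
```

View pics/w6.png

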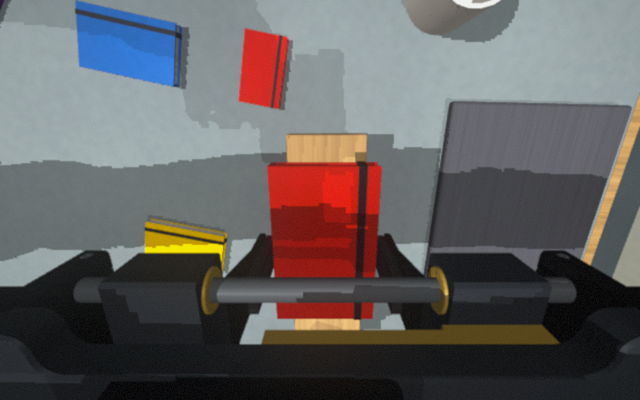

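```bash
cat > sh.py <<'E'
import sys,pickle
from h import *
c=pickle.load(open(f"pics/{sys.argv[1]}.pkl","rb"));g=c["img"].astype(int);H,S,V=cv2.split(cv2.cvtColor(c["img"],cv2.COLOR_BGR2HSV))
m=(H>=7)&(H<22)&(S>60)&(S<200)&(V>90)
A=[];B=[]
for v in range(143,158,3):
    u=[k for k in range(260,400) if m[v,k]];A.append((u[0]-.5,v));B.append((u[-1]+.5,v))
a=onz(c,A,.08);b=onz(c,B,.08);print("near",a[[0,-1],:2].round(4).tolist(),"far",b[[0,-1],:2].round(4).tolist(),"mid",((a+b)/2)[:,:2].mean(0).round(4),"depth",(b-a)[:,0].mean().round(4))
e=[(u,min(v for v in range(125,150) if m[v,u])-.5) for u in range(295,360,15)];print("end",onz(c,e,.08)[:,:2].round(4).tolist())
E
python3 sh.py w6
python3 - <<'E'
from h import *;import pickle
c=pickle.load(open("pics/w6.pkl","rb"));H,S,V=cv2.split(cv2.cvtColor(c["img"],cv2.COLOR_BGR2HSV))
m=((H<6)|(H>172))&(S>130)
z=.1968-.0078+.014
cs=[u for u in range(260,400) if m[200,u]];rs=[v for v in range(150,335) if m[v,300]]
print(cs[0],cs[-1],rs[0],rs[-1]);print(onz(c,[(cs[0]-.5,200),(cs[-1]+.5,200),(300,rs[0]-.5),(300,rs[-1]+.5)],z)[:,:2].round(4))
E
```

```text
near [[0.5855, 0.0842], [0.5853, 0.0725]] far [[0.6645, 0.086], [0.6653, 0.0743]] mid [0.6253 0.0793] depth 0.0793
end [[0.5949, 0.0934], [0.6094, 0.0937], [0.6238, 0.0941], [0.6383, 0.0944], [0.6528, 0.0947]]
270 379 163 317
[[ 0.5926  0.0652]
 [ 0.6561  0.0667]
 [ 0.6103  0.0875]
 [ 0.6099 -0.0167]]
```

```bash
python3 -m crank '-0.0185 0.0105 0.15 0 0; 0 0 0.2 0 0; 0 0 0.1 0 0; 0 0 0.05 0 0; 0 0 0 0 0; 0 0 0 0 0; 0 0 0 0 0';python3 -c "
from h import *
plan(.6264,.0273,.0883,1.4)"
```

```text
time: 18.6
ee_pos: [0.6284, 0.0271, 0.099]
eef_rot: [0.699, 0.715, 0.001, 0.001]
ft_force: [0.4, -0.1, -0.2]
width: 0.0645
grip_force: 20.0
pos [0.6284 0.0271 0.099 ] ydir 1.3 q7 0.04 w 0.0645 t 18.6 
 yaw units -0.0009 (alt 1.999 ) shift units [ 0.0012 -0.0099  0.0533]
```

```bash
python3 -m crank '0 -0.01 0.03 0 0; 0 0 0.023 0 0; 0 0 0 0 0; 0 0 0 0 0; 0 0 0 0 0';python3 -c "
from h import *
plan(.6264,.0273,.0883,1.4)"
```

```text
time: 19.1
ee_pos: [0.6257, 0.0269, 0.0871]
eef_rot: [0.699, 0.715, 0.0, 0.0]
ft_force: [-2.2, 0.5, 5.2]
width: 0.0646
grip_force: 20.0
pos [0.6257 0.0269 0.0871] ydir 1.3 q7 0.04 w 0.0646 t 19.1 
 yaw units -0.001 (alt 1.999 ) shift units [ 0.0017  0.0036 -0.006 ]
```

```bash
python3 -m crank '0 0 0 0 0.6; 0 0 0 0 0.8; 0 0 0 0 1; 0 0 0 0 1; 0 0 -0.2 0 1; 0 0 -0.25 0 1; 0 0 -0.2 0 1; 0 0 0 0 1; 0 0 0 0 1';python3 sn.py wrist w7;python3 sh.py w7
python3 - <<'E'
from h import *;import pickle
c=pickle.load(open("pics/w7.pkl","rb"));H,S,V=cv2.split(cv2.cvtColor(c["img"],cv2.COLOR_BGR2HSV))
m=((H<6)|(H>172))&(S>130)
for k in blobs(m,900):print(cv2.boundingRect(k),rect(c,k,.094))
plan(.403,.178,.15,79.7)
E
```

```text
time: 20.0
ee_pos: [0.6259, 0.027, 0.2174]
eef_rot: [0.699, 0.715, 0.001, 0.0]
ft_force: [0.0, 0.7, -0.3]
width: 0.0872
grip_force: 0.0
pos [0.6252 0.027  0.216 ] ydir 1.3 q7 0.01 w 0.0871 t 20.1 
 yaw units 0.0146 (alt -1.985 ) shift units [-0.1349 -3.1254  1.082 ]
near [[0.586, 0.078], [0.5857, 0.0654]] far [[0.6647, 0.0797], [0.6654, 0.0672]] mid [0.6254 0.0726] depth 0.0792
end [[0.595, 0.0929], [0.6105, 0.0933], [0.626, 0.0936], [0.6415, 0.095], [0.657, 0.0943]]
(292, 141, 52, 96) (0.6203, 0.0303, 104, 53, -88.7)
(241, 30, 39, 74) (0.5643, 0.1475, 58, 29, 80.6)
pos [0.6252 0.027  0.216 ] ydir 1.3 q7 0.01 w 0.0871 t 20.1 
 yaw units -0.8709 (alt 1.129 ) shift units [1.228  0.5444 0.3308]
```

View pics/w7.png

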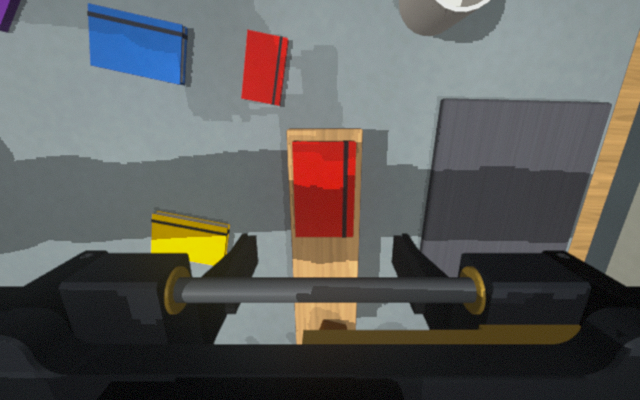

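```bash
python3 -m crank '0 0 0 -0.087 1; 0 0 0 -0.087 1; 0 0 0 -0.087 1; 0 0 0 -0.087 1; 0 0 0 -0.087 1; 0 0 0 -0.087 1; 0 0 0 -0.087 1; 0 0 0 -0.087 1; 0 0 0 -0.087 1; 0 0 0 -0.088 1';python3 -m crank '0.2 0.09 0 0 1; 0.2 0.09 0 0 1; 0.2 0.09 0 0 1; 0.2 0.09 0.05 0 1; 0.2 0.09 0.1 0 1; 0.22 0.09 0.15 0 1; 0 0 0 0 1; 0 0 0 0 1; 0 0 0 0 1';python3 sn.py wrist w8;python3 meas.py w8 .014; python3 -c "
from h import *
plan(.403,.178,.03,79.7)"
```

```text
time: 21.05
ee_pos: [0.6247, 0.0269, 0.2146]
eef_rot: [0.087, 0.996, -0.0, -0.002]
ft_force: [-0.3, 0.3, -0.2]
width: 0.0868
grip_force: 0.0
time: 21.95
ee_pos: [0.41, 0.1733, 0.16]
eef_rot: [0.09, 0.996, -0.0, 0.0]
ft_force: [0.2, 0.4, 0.7]
width: 0.087
grip_force: 0.0
pos [0.4103 0.1734 0.1602] ydir 79.6 q7 0.89 w 0.0871 t 22.0 
 yaw units 0.8845 (alt -1.116 ) shift units [-0.8669 -2.0518  0.8   ]
yellow (93, 197, 72, 57) (0.4138, -0.0627, 73, 72, 79.6)
green (164, 304, 61, 47) (0.5655, -0.0353, 95, 67, -88.6)
green (33, 286, 47, 73) (0.535, -0.2165, 130, 59, -29.1)
green (564, 257, 76, 108) (0.6385, 0.5066, 192, 85, 10.7)
green (411, 71, 71, 112) (0.3703, 0.3133, 104, 68, 1.2)
blue (576, 268, 64, 51) (0.6053, 0.5069, 85, 71, 12.6)
blue (299, 133, 60, 91) (0.4017, 0.1791, 104, 64, -10.4)
black (196, 234, 61, 45) (0.49, 0.045, 96, 47, -57.3)
black (0, 197, 640, 203) (0.5737, 0.1354, 952, 315, 79.6)
pos [0.4103 0.1734 0.1602] ydir 79.6 q7 0.89 w 0.0871 t 22.0 
 yaw units -0.0011 (alt 1.999 ) shift units [0.0402 0.0162 0.6511]
```

```bash
python3 -m crank '0.047 0.02 0.15 0 1; 0 0 0.2 0 1; 0 0 0.2 0 1; 0 0 0.1 0 1; 0 0 0 0 1; 0 0 0 0 1; 0 0 0 0 1'; python3 -c "
from h import *
plan(.4017,.1791,.004,79.6)"
```

```text
time: 22.7
ee_pos: [0.4021, 0.18, 0.0315]
eef_rot: [0.09, 0.996, 0.001, 0.001]
ft_force: [-0.1, -0.6, 0.2]
width: 0.0873
grip_force: 0.0
pos [0.4021 0.18   0.0315] ydir 79.7 q7 0.87 w 0.0873 t 22.7 
 yaw units 0.0007 (alt -1.999 ) shift units [ 0.0013 -0.0049  0.1376]
```

```bash
python3 -m crank '0 -0.004 0.08 0 1; 0 0 0.057 0 1; 0 0 0 0 1; 0 0 0 0 0.4; 0 0 0 0 0.3; 0 0 0 0 0.2; 0 0 0 0 0.1; 0 0 0 0 0.1; 0 0 0 0 0.1' 20;python3 -m crank '0 0 -0.2 0 0; 0 0 -0.25 0 0; 0 0 -0.25 0 0; 0 0 -0.25 0 0; 0 0 -0.05 0 0; 0 0 0 0 0; 0 0 0 0 0';  python3 -c "
from h import *
plan(.626,.031,.2,1.3)"
```

```text
time: 23.6
ee_pos: [0.4008, 0.179, 0.003]
eef_rot: [0.09, 0.996, 0.0, 0.0]
ft_force: [-0.7, -0.7, 6.3]
width: 0.0647
grip_force: 20.0
time: 24.3
ee_pos: [0.3999, 0.1784, 0.2011]
eef_rot: [0.09, 0.996, -0.001, -0.001]
ft_force: [-0.0, 0.3, -2.0]
width: 0.0643
grip_force: 20.0
pos [0.3999 0.1784 0.2011] ydir 79.7 q7 0.87 w 0.0643 t 24.3 
 yaw units 0.8711 (alt -1.129 ) shift units [-0.7625  1.1137  0.0041]
```

```bash
python3 -m crank '0 0 0 0.087 0; 0 0 0 0.087 0; 0 0 0 0.087 0; 0 0 0 0.087 0; 0 0 0 0.087 0; 0 0 0 0.087 0; 0 0 0 0.087 0; 0 0 0 0.087 0; 0 0 0 0.087 0; 0 0 0 0.088 0';python3 -m crank '-0.13 0.19 0 0 0; -0.13 0.19 0 0 0; -0.13 0.19 0 0 0; -0.13 0.19 0 0 0; -0.13 0.19 0 0 0; -0.11 0.16 0 0 0; 0 0 0 0 0; 0 0 0 0 0; 0 0 0 0 0';python3 sn.py wrist w9
cat > hold.py <<'E'
import sys,pickle
from h import *
f,col,off,lay=sys.argv[1:];off=float(off)  # off: TCP height over notebook bottom
c=pickle.load(open(f"pics/{f}.pkl","rb"));s=read_state();H,S,V=cv2.split(cv2.cvtColor(c["img"],cv2.COLOR_BGR2HSV))
m={"blue":(H>100)&(H<125)&(S>110),"red":((H<6)|(H>172))&(S>130),"yellow":(H>20)&(H<35)&(S>120),"green":(H>45)&(H<85)&(S>70)}[col]
z=s["ee_pos"][2]-off+.014
def run(a): # longest run
    a=sorted(a);best=[a[0]];cur=[a[0]]
    for k in a[1:]:
        cur=cur+[k] if k-cur[-1]<3 else [k]
        if len(cur)>len(best):best=cur
    return best[0],best[-1]
rs=run([v for u in(285,) for v in range(130,345) if m[v,u]]);P=onz(c,[(285,rs[0]-.5),(285,rs[1]+.5)],z)
cs=run([u for u in range(240,410) if m[200,u]]);Q=onz(c,[(cs[0]-.5,200),(cs[1]+.5,200)],z)
print("rows",rs,"cols",cs,"y",P[:,1].round(4),"len",abs(P[0,1]-P[1,1]).round(4),"near x",Q[:,0].round(4),"off y",(P[:,1].mean()-s["ee_pos"][1]).round(4),"from front edge:",(P[0,1]-.0525-s["ee_pos"][1]).round(4))
E
python3 hold.py w9 blue .003 1;python3 -c "
from h import *
plan(.626,.031,.097,1.3)"
```

```text
time: 25.3
ee_pos: [0.3994, 0.1782, 0.2001]
eef_rot: [0.701, 0.713, -0.002, -0.001]
ft_force: [-0.2, -0.0, -0.1]
width: 0.0649
grip_force: 20.0
time: 26.2
ee_pos: [0.6248, 0.0328, 0.2009]
eef_rot: [0.699, 0.716, -0.001, -0.001]
ft_force: [-0.8, 0.7, -0.4]
width: 0.065
grip_force: 20.0
pos [0.6249 0.033  0.2015] ydir 1.4 q7 -0.06 w 0.0645 t 26.2 
 yaw units 0.0155 (alt -1.985 ) shift units [-0.1653 -3.1225  1.0135]
rows (171, 277) cols (268, 359) y [0.0856 0.0189] len 0.0668 near x [0.593  0.6445] off y 0.0193 from front edge: 0.0002
pos [0.6249 0.033  0.2015] ydir 1.4 q7 -0.06 w 0.0645 t 26.2 
 yaw units 0.001 (alt -1.999 ) shift units [-0.0103  0.0063  0.5227]
```

```bash
python3 -m crank '-0.013 0.006 0.15 0 0; 0 0 0.2 0 0; 0 0 0.1 0 0; 0 0 0.03 0 0; 0 0 0 0 0; 0 0 0 0 0; 0 0 0 0 0';python3 -c "
from h import *
plan(.6262,.0303,.0972,1.3)"
```

```text
time: 26.95
ee_pos: [0.6281, 0.0296, 0.1083]
eef_rot: [0.699, 0.715, 0.001, 0.001]
ft_force: [0.6, 0.0, -0.7]
width: 0.065
grip_force: 20.0
pos [0.6281 0.0296 0.1083] ydir 1.3 q7 -0.04 w 0.065 t 26.9 
 yaw units 0.0002 (alt -2.0 ) shift units [ 0.0038 -0.0094  0.0557]
```

```bash
python3 -m crank '0.003 -0.008 0.03 0 0; 0 0 0.015 0 0; 0 0 0 0 0; 0 0 0 0 0; 0 0 0 0 0';python3 -c "
from h import *
plan(.6262,.0303,.0972,1.3)"
```

```text
time: 27.45
ee_pos: [0.6256, 0.0299, 0.0976]
eef_rot: [0.699, 0.715, 0.0, -0.0]
ft_force: [-0.1, -0.7, -0.8]
width: 0.065
grip_force: 20.0
pos [0.6256 0.0299 0.0976] ydir 1.3 q7 -0.04 w 0.065 t 27.4 
 yaw units 0.0001 (alt -2.0 ) shift units [0.002  0.0032 0.002 ]
```

```bash
python3 -m crank '0.002 0 0.003 0 0; 0 0 0 0 0; 0 0 0 0 0.6; 0 0 0 0 0.8; 0 0 0 0 1; 0 0 0 0 1; 0 0 -0.2 0 1; 0 0 -0.25 0 1; 0 0 -0.2 0 1; 0 0 0 0 1';python3 -m crank '0 0 0 0 1';python3 sn.py wrist w10;python3 - <<'E'
from h import *;import pickle
c=pickle.load(open("pics/w10.pkl","rb"));H,S,V=cv2.split(cv2.cvtColor(c["img"],cv2.COLOR_BGR2HSV))
for m,z in((((H<6)|(H>172))&(S>130),.094),((H>100)&(H<125)&(S>110),.108)):
  m=cv2.morphologyEx(m.astype(np.uint8),cv2.MORPH_CLOSE,np.ones((9,9)))
  for k in blobs(m,300):print(cv2.boundingRect(k),rect(c,k,z))
plan(.433,-.069,.12,79.4)
E
```

```text
time: 28.45
ee_pos: [0.6283, 0.0304, 0.2338]
eef_rot: [0.699, 0.715, 0.004, 0.003]
ft_force: [0.2, 0.4, -0.6]
width: 0.087
grip_force: 0.0
time: 28.55
ee_pos: [0.626, 0.0303, 0.2279]
eef_rot: [0.699, 0.715, 0.001, 0.001]
ft_force: [0.2, 0.2, -0.8]
width: 0.087
grip_force: 0.0
pos [0.6253 0.0304 0.2264] ydir 1.3 q7 -0.05 w 0.0872 t 28.6 
 yaw units 0.0146 (alt -1.985 ) shift units [-0.1519 -3.1257  1.1338]
(244, 36, 45, 72) (0.5677, 0.1478, 59, 37, 80.7)
(110, 378, 109, 22) (0.4181, -0.2453, 144, 38, 1.2)
(564, 321, 55, 49) (0.9621, -0.1689, 78, 57, -35.3)
(585, 281, 55, 35) (0.9749, -0.0888, 65, 48, 3.8)
(292, 146, 64, 96) (0.6264, 0.0294, 104, 64, -88.7)
pos [0.6253 0.0304 0.2264] ydir 1.3 q7 -0.05 w 0.0872 t 28.6 
 yaw units -0.8676 (alt 1.132 ) shift units [ 0.8533 -0.6652  0.5324]
```

```bash
python3 -m crank '0 0 0 -0.087 1; 0 0 0 -0.087 1; 0 0 0 -0.087 1; 0 0 0 -0.087 1; 0 0 0 -0.087 1; 0 0 0 -0.087 1; 0 0 0 -0.087 1; 0 0 0 -0.087 1; 0 0 0 -0.087 1; 0 0 0 -0.085 1';python3 -m crank '0.18 -0.14 0 0 1; 0.18 -0.14 0 0 1; 0.18 -0.14 0 0 1; 0.18 -0.14 0.1 0 1; 0.13 -0.1 0.16 0 1; 0 0 0.1 0 1; 0 0 0 0 1; 0 0 0 0 1; 0 0 0 0 1';python3 sn.py wrist w11;python3 meas.py w11 .014|grep yell; python3 -c "
from h import *
plan(.433,-.069,.03,79.5)"
```

```text
time: 29.6
ee_pos: [0.6247, 0.0303, 0.2249]
eef_rot: [0.089, 0.996, -0.0, -0.002]
ft_force: [-0.3, -0.4, 0.1]
width: 0.0869
grip_force: 0.0
time: 30.5
ee_pos: [0.4352, -0.0679, 0.1557]
eef_rot: [0.092, 0.996, 0.0, 0.0]
ft_force: [0.1, -0.0, 0.6]
width: 0.0872
grip_force: 0.0
pos [ 0.4352 -0.0679  0.1558] ydir 79.5 q7 1.44 w 0.0864 t 30.6 
 yaw units 0.8831 (alt -1.117 ) shift units [ 0.3394 -2.1771  0.7765]
yellow (304, 329, 139, 16) (0.6507, -0.0424, 185, 25, 80.5)
yellow (291, 139, 61, 92) (0.4319, -0.0716, 105, 65, -10.6)
pos [ 0.4352 -0.0679  0.1558] ydir 79.5 q7 1.44 w 0.0864 t 30.6 
 yaw units -0.0002 (alt 2.0 ) shift units [ 0.0107 -0.0077  0.6289]
```

```bash
python3 -m crank '0.013 -0.021 0.15 0 1; 0 0 0.2 0 1; 0 0 0.2 0 1; 0 0 0.08 0 1; 0 0 0 0 1; 0 0 0 0 1; 0 0 0 0 1'; python3 -c "
from h import *
plan(.4319,-.0716,.004,79.5)"
```

```text
time: 31.25
ee_pos: [0.4323, -0.0719, 0.0305]
eef_rot: [0.092, 0.996, 0.0, 0.001]
ft_force: [-0.0, -0.2, -0.5]
width: 0.087
grip_force: 0.0
pos [ 0.4323 -0.0719  0.0305] ydir 79.4 q7 1.46 w 0.087 t 31.2 
 yaw units -0.0007 (alt 1.999 ) shift units [0.0027 0.0011 0.1324]
```

```bash
python3 -m crank '0 0 0.08 0 1; 0 0 0.052 0 1; 0 0 0 0 1; 0 0 0 0 0.4; 0 0 0 0 0.3; 0 0 0 0 0.2; 0 0 0 0 0.1; 0 0 0 0 0.1; 0 0 0 0 0.1' 20;python3 -m crank '0 0 -0.2 0 0; 0 0 -0.25 0 0; 0 0 -0.25 0 0; 0 0 -0.25 0 0; 0 0 -0.05 0 0; 0 0 0 0 0; 0 0 0 0 0';  python3 -c "
from h import *
plan(.626,.030,.2,1.3)"
```

```text
time: 32.15
ee_pos: [0.4312, -0.0719, 0.0029]
eef_rot: [0.092, 0.996, 0.0, 0.0]
ft_force: [-1.7, 0.6, 5.2]
width: 0.0647
grip_force: 20.0
time: 32.85
ee_pos: [0.4301, -0.0719, 0.201]
eef_rot: [0.092, 0.996, -0.0, -0.001]
ft_force: [0.4, -0.1, -1.9]
width: 0.0649
grip_force: 20.0
pos [ 0.4301 -0.0719  0.201 ] ydir 79.4 q7 1.44 w 0.0649 t 32.9 
 yaw units 0.8681 (alt -1.132 ) shift units [0.4871 0.9906 0.0033]
```

```bash
python3 -m crank '0 0 0 0.087 0; 0 0 0 0.087 0; 0 0 0 0.087 0; 0 0 0 0.087 0; 0 0 0 0.087 0; 0 0 0 0.087 0; 0 0 0 0.087 0; 0 0 0 0.087 0; 0 0 0 0.087 0; 0 0 0 0.085 0';python3 -m crank '0.1 0.2 0 0 0; 0.1 0.2 0 0 0; 0.1 0.2 0 0 0; 0.1 0.2 0 0 0; 0.087 0.18 0 0 0; 0 0 0 0 0; 0 0 0 0 0; 0 0 0 0 0';python3 sn.py wrist w12;python3 hold.py w12 yellow .003 1;python3 -c "
from h import *
plan(.6262,.0298,.125,1.3)"
```

```text
time: 33.85
ee_pos: [0.4297, -0.0719, 0.2001]
eef_rot: [0.701, 0.713, -0.001, -0.002]
ft_force: [-0.7, 0.4, -0.4]
width: 0.0648
grip_force: 20.0
time: 34.65
ee_pos: [0.6236, 0.029, 0.201]
eef_rot: [0.699, 0.715, -0.001, -0.001]
ft_force: [-0.1, -0.6, -0.8]
width: 0.0648
grip_force: 20.0
pos [0.6237 0.029  0.2018] ydir 1.2 q7 -0.11 w 0.065 t 34.7 
 yaw units 0.0138 (alt -1.986 ) shift units [-0.1443 -3.1169  1.0135]
rows (170, 277) cols (267, 359) y [0.0825 0.0153] len 0.0673 near x [0.5913 0.6433] off y 0.0199 from front edge: 0.0011
pos [0.6237 0.029  0.2018] ydir 1.2 q7 -0.11 w 0.065 t 34.7 
 yaw units -0.0006 (alt 1.999 ) shift units [0.0041 0.0133 0.3837]
```

```bash
python3 -m crank '0 0.007 0.15 0 0; 0 0 0.15 0 0; 0 0 0.08 0 0; 0 0 0.02 0 0; 0 0 0 0 0; 0 0 0 0 0; 0 0 0 0 0; 0 0 0 0 0';python3 -c "
from h import *
plan(.626,.0292,.1112,1.3)"
```

```text
time: 35.5
ee_pos: [0.6265, 0.03, 0.1236]
eef_rot: [0.699, 0.715, 0.001, 0.0]
ft_force: [0.5, 0.6, -1.2]
width: 0.0645
grip_force: 20.0
pos [0.6265 0.03   0.1236] ydir 1.3 q7 -0.12 w 0.0645 t 35.5 
 yaw units 0.0001 (alt -2.0 ) shift units [-0.0039 -0.0026  0.062 ]
```

```bash
python3 -m crank '-0.003 0 0.03 0 0; 0 0 0.026 0 0; 0 0 0 0 0; 0 0 0 0 0; 0 0 0 0 0';python3 -c "
from h import *
plan(.6258,.0292,.1112,1.3)"
```

```text
time: 36.0
ee_pos: [0.6259, 0.0294, 0.1111]
eef_rot: [0.699, 0.715, -0.0, -0.0]
ft_force: [-0.1, -0.5, -0.9]
width: 0.0645
grip_force: 20.0
pos [0.6259 0.0294 0.1111] ydir 1.3 q7 -0.11 w 0.0645 t 36.0 
 yaw units 0.0001 (alt -2.0 ) shift units [-0.0009 -0.0005 -0.0005]
```

```bash
python3 -m crank '0 0 0.003 0 0; 0 0 0 0 0; 0 0 0 0 0.6; 0 0 0 0 0.8; 0 0 0 0 1; 0 0 0 0 1; 0 0 -0.2 0 1; 0 0 -0.2 0 1; 0 0 -0.2 0 1; 0 0 0 0 1';python3 -m crank '0 0 0 0 1';python3 sn.py wrist w13;python3 - <<'E'
from h import *;import pickle
c=pickle.load(open("pics/w13.pkl","rb"));H,S,V=cv2.split(cv2.cvtColor(c["img"],cv2.COLOR_BGR2HSV))
for m,z in(((H>100)&(H<125)&(S>110),.108),((H>20)&(H<35)&(S>120),.122)):
  m=cv2.morphologyEx(m.astype(np.uint8),cv2.MORPH_CLOSE,np.ones((9,9)))
  for k in blobs(m,300):print(cv2.boundingRect(k),rect(c,k,z))
plan(.37,.313,.12,91)
E
```

```text
time: 37.0
ee_pos: [0.6286, 0.0296, 0.2374]
eef_rot: [0.699, 0.715, 0.004, 0.003]
ft_force: [0.3, 1.2, -0.1]
width: 0.0867
grip_force: 0.0
time: 37.1
ee_pos: [0.6265, 0.0294, 0.2317]
eef_rot: [0.699, 0.715, 0.001, 0.001]
ft_force: [0.8, 0.6, -0.8]
width: 0.087
grip_force: 0.0
pos [0.6258 0.0294 0.2302] ydir 1.3 q7 -0.11 w 0.087 t 37.1 
 yaw units 0.0146 (alt -1.985 ) shift units [-0.1469 -3.1286  1.1527]
(362, 386, 40, 14) (0.7124, -0.2521, 55, 24, 1.2)
(104, 378, 179, 22) (0.4524, -0.2505, 246, 38, 1.2)
(553, 322, 64, 55) (0.9705, -0.1782, 85, 74, 52.1)
(581, 280, 59, 39) (0.9799, -0.0941, 69, 53, 4.4)
(303, 324, 278, 21) (0.7703, -0.1384, 330, 30, 1.2)
(459, 266, 28, 49) (0.7986, -0.0766, 68, 26, -72.4)
(164, 266, 26, 49) (0.4612, -0.0844, 67, 25, 76.1)
(290, 145, 68, 102) (0.6264, 0.0291, 107, 66, -89.3)
pos [0.6258 0.0294 0.2302] ydir 1.3 q7 -0.11 w 0.087 t 37.1 
 yaw units -0.9965 (alt 1.003 ) shift units [1.2539 1.4402 0.5519]
```

```bash
python3 -m crank '0 0 0 -0.091 1; 0 0 0 -0.091 1; 0 0 0 -0.091 1; 0 0 0 -0.091 1; 0 0 0 -0.091 1; 0 0 0 -0.091 1; 0 0 0 -0.09 1; 0 0 0 -0.09 1; 0 0 0 -0.09 1; 0 0 0 -0.09 1';python3 -m crank '0 0 0 -0.09 1; 0.16 0.18 0 0 1; 0.16 0.18 0 0 1; 0.16 0.18 0 0 1; 0.16 0.18 0 0 1; 0.16 0.18 0 0 1; 0.16 0.18 0.1 0 1; 0.16 0.18 0.15 0 1; 0.14 0.17 0.15 0 1; 0 0 0 0 1';python3 -m crank '0 0 0 0 1; 0 0 0 0 1'; python3 sn.py wrist w14;python3 meas.py w14 .014|grep green; python3 -c "
from h import *
plan(.37,.313,.03,91)"
```

```text
time: 38.15
ee_pos: [0.6253, 0.0293, 0.2288]
eef_rot: [0.059, 0.998, -0.0, -0.001]
ft_force: [-0.5, -0.3, 0.3]
width: 0.0871
grip_force: 0.0
time: 39.15
ee_pos: [0.3701, 0.3058, 0.1528]
eef_rot: [-0.012, 1.0, -0.001, -0.003]
ft_force: [-0.4, 0.1, 0.1]
width: 0.087
grip_force: 0.0
time: 39.35
ee_pos: [0.3771, 0.3024, 0.1569]
eef_rot: [-0.008, 1.0, -0.0, -0.0]
ft_force: [0.3, 0.0, 0.5]
width: 0.0872
grip_force: 0.0
pos [0.3774 0.3024 0.1572] ydir 90.8 q7 0.77 w 0.0867 t 39.4 
 yaw units -0.9908 (alt 1.009 ) shift units [1.5121 1.8874 0.7855]
green (162, 312, 58, 42) (0.5794, 0.1276, 86, 63, -79.3)
green (0, 266, 90, 105) (0.5599, -0.0683, 172, 111, -7.4)
green (548, 252, 92, 122) (0.529, 0.6635, 215, 94, 26.3)
green (307, 134, 61, 93) (0.3694, 0.3156, 105, 64, 1.3)
pos [0.3774 0.3024 0.1572] ydir 90.8 q7 0.77 w 0.0867 t 39.4 
 yaw units -0.0019 (alt 1.998 ) shift units [0.0364 0.0535 0.636 ]
```

```bash
python3 -m crank '0.039 0.067 0.15 -0.005 1; 0 0 0.2 0 1; 0 0 0.2 0 1; 0 0 0.08 0 1; 0 0 0 0 1; 0 0 0 0 1; 0 0 0 0 1'; python3 -c "
from h import *
plan(.3694,.3156,.004,91.3)"
```

```text
time: 40.1
ee_pos: [0.3696, 0.3171, 0.0326]
eef_rot: [-0.012, 1.0, 0.001, 0.001]
ft_force: [-0.1, 0.3, 0.4]
width: 0.0872
grip_force: 0.0
pos [0.3696 0.3171 0.0326] ydir 91.3 q7 0.65 w 0.0872 t 40.1 
 yaw units 0.0005 (alt -2.0 ) shift units [ 0.0014 -0.0078  0.143 ]
```

```bash
python3 -m crank '0 -0.006 0.08 0 1; 0 0 0.062 0 1; 0 0 0 0 1; 0 0 0 0 0.4; 0 0 0 0 0.3; 0 0 0 0 0.2; 0 0 0 0 0.1; 0 0 0 0 0.1; 0 0 0 0 0.1' 20;python3 -m crank '0 0 -0.2 0 0; 0 0 -0.25 0 0; 0 0 -0.25 0 0; 0 0 -0.25 0 0; 0 0 -0.1 0 0; 0 0 0 0 0; 0 0 0 0 0';  python3 -c "
from h import *
plan(.626,.030,.205,1.3)"
```

```text
time: 41.0
ee_pos: [0.3686, 0.3157, 0.0031]
eef_rot: [-0.012, 1.0, 0.0, 0.0]
ft_force: [-2.2, -1.2, 5.4]
width: 0.0649
grip_force: 20.0
time: 41.7
ee_pos: [0.3681, 0.3151, 0.2119]
eef_rot: [-0.012, 1.0, -0.0, -0.0]
ft_force: [0.3, -0.0, -1.5]
width: 0.0652
grip_force: 20.0
pos [0.3681 0.3151 0.2119] ydir 91.4 q7 0.77 w 0.0652 t 41.7 
 yaw units -0.999 (alt 1.001 ) shift units [ 1.4545 -1.2567  0.0348]
```

```bash
python3 -m crank '0 0 0 0.091 0; 0 0 0 0.091 0; 0 0 0 0.091 0; 0 0 0 0.091 0; 0 0 0 0.091 0; 0 0 0 0.091 0; 0 0 0 0.091 0; 0 0 0 0.091 0; 0 0 0 0.091 0; 0 0 0 0.091 0';python3 -m crank '0 0 0 0.091 0; -0.18 0.155 0 0 0; -0.18 0.155 0 0 0; -0.18 0.155 0 0 0; -0.18 0.155 0 0 0; -0.18 0.155 0 0 0; -0.18 0.155 0 0 0; -0.18 0.155 0 0 0; -0.18 0.155 0 0 0; 0 0 0 0 0'; python3 -m crank '0 0 0 0 0; 0 0 0 0 0';python3 sn.py wrist w15;python3 hold.py w15 green .003 1;python3 -c "
from h import *
plan(.6262,.0292,.125,1.3)"
```

```text
time: 42.7
ee_pos: [0.3675, 0.3147, 0.2103]
eef_rot: [0.648, 0.761, -0.002, -0.0]
ft_force: [0.3, 0.2, -1.3]
width: 0.0649
grip_force: 20.0
time: 43.7
ee_pos: [0.6244, 0.0256, 0.2087]
eef_rot: [0.702, 0.712, -0.003, -0.0]
ft_force: [-1.3, -0.6, -1.4]
width: 0.0648
grip_force: 20.0
time: 43.9
ee_pos: [0.6218, 0.0344, 0.211]
eef_rot: [0.698, 0.716, -0.001, -0.001]
ft_force: [0.7, 0.6, -0.4]
width: 0.0649
grip_force: 20.0
pos [0.6219 0.0347 0.2116] ydir 1.4 q7 -0.16 w 0.0645 t 44.0 
 yaw units 0.0158 (alt -1.984 ) shift units [-0.1738 -3.1078  1.0633]
rows (170, 277) cols (268, 359) y [0.0878 0.0205] len 0.0673 near x [0.5901 0.6415] off y 0.0195 from front edge: 0.0006
pos [0.6219 0.0347 0.2116] ydir 1.4 q7 -0.16 w 0.0645 t 44.0 
 yaw units 0.0014 (alt -1.999 ) shift units [-0.028   0.0215  0.4327]
```

```bash
python3 -m crank '-0.028 0.015 0.13 0.0014 0; 0 0 0.13 0 0; 0 0 0.08 0 0; 0 0 0.02 0 0; 0 0 0 0 0; 0 0 0 0 0; 0 0 0 0 0; 0 0 0 0 0';python3 -c "
from h import *
plan(.626,.0292,.1251,1.3)"
```

```text
time: 44.75
ee_pos: [0.6264, 0.0278, 0.1416]
eef_rot: [0.7, 0.714, 0.001, 0.0]
ft_force: [0.0, 0.1, -0.9]
width: 0.0649
grip_force: 20.0
pos [0.6264 0.0278 0.1416] ydir 1.2 q7 -0.16 w 0.0649 t 44.8 
 yaw units -0.0012 (alt 1.999 ) shift units [ 0.007  -0.0019  0.0823]
```

```bash
python3 -m crank '0.006 0 0.03 -0.001 0; 0 0 0.03 0 0; 0 0 0.015 0 0; 0 0 0 0 0; 0 0 0 0 0; 0 0 0 0 0';python3 -c "
from h import *
plan(.6258,.0292,.1251,1.3)"
```

```text
time: 45.35
ee_pos: [0.6259, 0.0288, 0.1254]
eef_rot: [0.699, 0.715, -0.0, -0.0]
ft_force: [-0.1, 0.1, -0.0]
width: 0.0648
grip_force: 20.0
pos [0.6259 0.0288 0.1254] ydir 1.3 q7 -0.16 w 0.0648 t 45.4 
 yaw units -0.0003 (alt 2.0 ) shift units [ 0.0018 -0.0003  0.0014]
```

```bash
python3 -m crank '0 0 0.002 0 0; 0 0 0 0 0; 0 0 0 0 0.6; 0 0 0 0 0.8; 0 0 0 0 1; 0 0 0 0 1; 0 0 -0.2 0 1; 0 0 -0.2 0 1; 0 0 -0.25 0 1; 0 0 0 0 1';python3 -m crank '0 0 0 0 1; 0 0 0 0 1';python3 sn.py wrist w16;python3 - <<'E'
from h import *;import pickle
c=pickle.load(open("pics/w16.pkl","rb"));H,S,V=cv2.split(cv2.cvtColor(c["img"],cv2.COLOR_BGR2HSV))
m=((H>45)&(H<85)&(S>70))
m=cv2.morphologyEx(m.astype(np.uint8),cv2.MORPH_CLOSE,np.ones((9,9)))
for k in blobs(m,3000):print(cv2.boundingRect(k),rect(c,k,.136))
plan(.50,-.33,.30,90)
cv2.imwrite("pics/w16c.png",cv2.resize(c["img"][110:290,240:420],None,fx=3,fy=3))
c=cam("top");cv2.imwrite("pics/t2.png",cv2.resize(c["img"][130:290,370:510],None,fx=4,fy=3.7))
E
```

```text
time: 46.35
ee_pos: [0.6287, 0.0293, 0.2631]
eef_rot: [0.699, 0.715, 0.004, 0.004]
ft_force: [0.5, -0.1, 0.1]
width: 0.087
grip_force: 0.0
time: 46.55
ee_pos: [0.6254, 0.0288, 0.254]
eef_rot: [0.699, 0.715, -0.001, -0.001]
ft_force: [-0.6, -0.7, 0.2]
width: 0.0867
grip_force: 0.0
pos [0.6253 0.0288 0.2536] ydir 1.3 q7 -0.14 w 0.0872 t 46.6 
 yaw units 0.0142 (alt -1.986 ) shift units [-0.1437 -3.1234  1.2757]
(101, 375, 305, 25) (0.5333, -0.2401, 410, 43, 1.4)
(293, 145, 65, 97) (0.6264, 0.0288, 104, 65, -88.8)
pos [0.6253 0.0288 0.2536] ydir 1.3 q7 -0.14 w 0.0872 t 46.6 
 yaw units -0.9858 (alt 1.014 ) shift units [ 0.6271 -1.7939 -0.2301]
```

View pics/w16c.png

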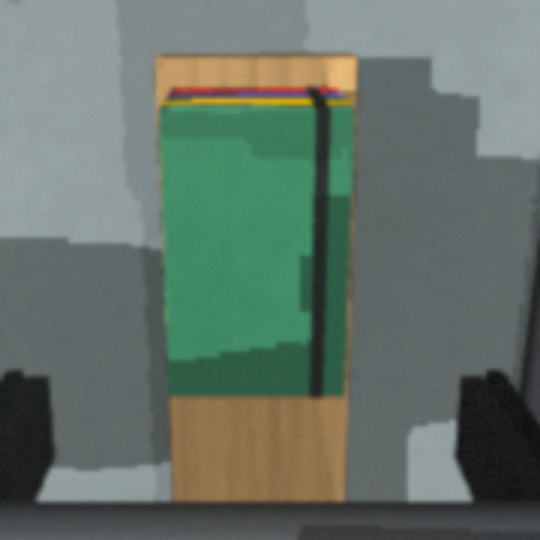

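```bash
cat > mk.py <<'E'
from h import *
T,S=cam("top"),cam("side")
def cols(c):
    H,Sa,V=cv2.split(cv2.cvtColor(c["img"],cv2.COLOR_BGR2HSV))
    return dict(red=((H<6)|(H>172))&(Sa>120),yellow=(H>20)&(H<35)&(Sa>100),green=(H>45)&(H<85)&(Sa>70),blue=(H>105)&(H<125)&(Sa>110))
mt,ms=cols(T),cols(S)
for n in mt:
    for nm,c,m in(("top",T,mt),("side",S,ms)):
        out=[]
        for k in blobs(m[n],4):
            (u,v),r=cv2.minEnclosingCircle(k);M=k[:,0].mean(0)
            for z in(.11,.02):
                P=onz(c,M,z)[0]
                if .38<P[0]<.68 and -.46<P[1]<-.24:out.append((z,P[:2].round(3).tolist(),M.round(1).tolist(),cv2.contourArea(k)))
        print(n,nm,*out,sep="\n   ")
E
python3 mk.py
```

```text
red
   top
   (0.11, [0.524, -0.278], [431.3, 203.7], 5.0)
   (0.02, [0.534, -0.299], [431.3, 203.7], 5.0)
   (0.11, [0.539, -0.306], [441.5, 198.1], 20.0)
   (0.02, [0.55, -0.329], [441.5, 198.1], 20.0)
red
   side
   (0.11, [0.509, -0.345], [384.5, 312.9], 36.0)
   (0.02, [0.537, -0.307], [384.5, 312.9], 36.0)
   (0.11, [0.543, -0.302], [388.8, 293.2], 31.5)
   (0.02, [0.573, -0.261], [388.8, 293.2], 31.5)
yellow
   top
   (0.11, [0.531, -0.339], [453.5, 200.8], 6.0)
   (0.02, [0.542, -0.363], [453.5, 200.8], 6.0)
   (0.11, [0.546, -0.37], [465.0, 195.2], 23.0)
   (0.02, [0.558, -0.398], [465.0, 195.2], 23.0)
yellow
   side
   (0.11, [0.516, -0.404], [398.8, 333.8], 44.0)
   (0.02, [0.544, -0.372], [398.8, 333.8], 44.0)
   (0.11, [0.549, -0.366], [403.8, 314.8], 41.5)
   (0.02, [0.58, -0.331], [403.8, 314.8], 41.5)
green
   top
   (0.11, [0.588, -0.27], [427.4, 180.7], 9.0)
   (0.02, [0.602, -0.29], [427.4, 180.7], 9.0)
   (0.11, [0.607, -0.295], [436.4, 173.5], 25.0)
   (0.02, [0.623, -0.317], [436.4, 173.5], 25.0)
green
   side
   (0.11, [0.573, -0.335], [406.3, 300.5], 44.0)
   (0.02, [0.606, -0.297], [406.3, 300.5], 44.0)
   (0.11, [0.611, -0.291], [411.5, 280.2], 32.5)
   (0.02, [0.647, -0.249], [411.5, 280.2], 32.5)
blue
   top
   (0.11, [0.588, -0.331], [449.8, 180.1], 8.0)
   (0.02, [0.603, -0.356], [449.8, 180.1], 8.0)
   (0.11, [0.609, -0.364], [461.5, 172.6], 22.0)
   (0.02, [0.624, -0.391], [461.5, 172.6], 22.0)
blue
   side
   (0.11, [0.573, -0.399], [419.6, 323.3], 41.5)
   (0.02, [0.606, -0.367], [419.6, 323.3], 41.5)
   (0.11, [0.612, -0.36], [425.6, 303.4], 39.0)
   (0.02, [0.648, -0.324], [425.6, 303.4], 39.0)
```

```bash
cat > pail.py <<'E'
import sys,pickle
from h import *
def find(c,roi=None,show=False):
    g=cv2.cvtColor(c["img"],cv2.COLOR_BGR2GRAY)
    # rectify plane z=.1 around the desk area: 1 px = 1 mm
    x0,x1,y0,y1=.28,.56,-.56,-.24
    W,Hh=int((y1-y0)*1000),int((x1-x0)*1000)
    yy,xx=np.meshgrid(np.linspace(y1,y0,W),np.linspace(x1,x0,Hh))
    q=proj(c,np.c_[xx.ravel(),yy.ravel(),np.full(xx.size,.1)]).astype(np.float32).reshape(Hh,W,2)
    r=cv2.remap(g,q[...,0],q[...,1],cv2.INTER_LINEAR);r=cv2.GaussianBlur(r,(5,5),0)
    cs=cv2.HoughCircles(r,cv2.HOUGH_GRADIENT,1,30,param1=80,param2=14,minRadius=46,maxRadius=53)
    if cs is None: print("none");return
    for u,v,R_ in cs[0][:4]: print("pail",np.round([x1-v/1000,y1-u/1000],4),"r",R_)
if __name__=="__main__":
    for a in sys.argv[1:]:
        find(pickle.load(open(f"pics/{a}.pkl","rb")) if a not in("top","side","wrist") else cam(a)); print("--",a)
E
python3 pail.py w2 t1 s3 top side
python3 - <<'E'
from h import *
plan(.541,-.304,.16,45)
E
```

```text
pail [ 0.4185 -0.3585] r 48.0
pail [ 0.5275 -0.3435] r 48.0
-- w2
pail [ 0.4205 -0.3585] r 51.2
-- t1
pail [ 0.4245 -0.3585] r 48.0
-- s3
pail [ 0.4045 -0.3965] r 47.7
-- top
pail [ 0.4045 -0.4005] r 50.1
-- side
pos [0.6257 0.0288 0.2545] ydir 1.3 q7 -0.14 w 0.087 t 46.9 
 yaw units -0.4858 (alt 1.514 ) shift units [-0.8775 -1.4759  0.473 ]
```

```bash
python3 -m crank '0 0 -0.05 -0.091 0.2; 0 0 0 -0.091 0.1; 0 0 0 -0.091 0.04; 0 0 0 -0.091 0.04; 0 0 0 -0.091 0.04; 0 0 0 -0.091 0.04; 0 0 0 -0.091 0.04; 0 0 0 -0.091 0.04; 0 0 0 -0.091 0.04; 0 0 0 -0.091 0.04'; python3 -m crank '0 0 0 -0.076 0.04; 0 0 0 0 0.04';python3 -c "
from h import *
plan(.541,-.304,.17,90)"
```

```text
time: 47.85
ee_pos: [0.6259, 0.0288, 0.2649]
eef_rot: [0.057, 0.998, 0.0, -0.0]
ft_force: [0.5, -0.2, -0.2]
width: 0.0452
grip_force: 0.0
time: 48.05
ee_pos: [0.6259, 0.0288, 0.2649]
eef_rot: [-0.001, 1.0, 0.0, -0.0]
ft_force: [-0.9, -1.8, -0.1]
width: 0.045
grip_force: 0.0
pos [0.6259 0.0288 0.2649] ydir 90.1 q7 1.36 w 0.045 t 48.0 
 yaw units 0.0013 (alt -1.999 ) shift units [ 0.4242 -1.6641  0.4744]
```

```bash
python3 -m crank '0.055 -0.21 0 0 0.04; 0.055 -0.21 0 0 0.04; 0.055 -0.21 0 0 0.04; 0.055 -0.21 0 0 0.04; 0.055 -0.21 0 0 0.04; 0.055 -0.21 0 0 0.04; 0.055 -0.21 0 0 0.04; 0.04 -0.19 0.1 0 0.04; 0 0 0.2 0 0.04; 0 0 0.17 0 0.04'; python3 -m crank '0 0 0 0 0.04; 0 0 0 0 0.04; 0 0 0 0 0.04';python3 -c "
from h import *
plan(.541,-.304,.095,90)"
python3 - <<'E'
from h import *
c=cam("wrist");H,S,V=cv2.split(cv2.cvtColor(c["img"],cv2.COLOR_BGR2HSV))
m=((H<6)|(H>172))&(S>120)
for k in blobs(m,20):
    M=k[:,0].mean(0);print(cv2.boundingRect(k),onz(c,M,.12)[0].round(3),onz(c,M,.02)[0].round(3))
E
python3 pail.py wrist
```

```text
time: 49.05
ee_pos: [0.5402, -0.3048, 0.1696]
eef_rot: [0.003, 1.0, -0.0, -0.0]
ft_force: [-0.4, 1.0, -0.8]
width: 0.0453
grip_force: 0.0
time: 49.35
ee_pos: [0.5423, -0.3034, 0.1737]
eef_rot: [0.0, 1.0, -0.001, 0.001]
ft_force: [0.4, -0.1, 0.4]
width: 0.0456
grip_force: 0.0
pos [ 0.5423 -0.3034  0.1737] ydir 90.0 q7 1.94 w 0.0456 t 49.4 
 yaw units -0.0003 (alt 2.0 ) shift units [ 0.0074 -0.0027  0.3935]
(595, 252, 45, 20) [ 0.579 -0.055  0.12 ] [0.635 0.062 0.02 ]
(312, 202, 21, 22) [ 0.538 -0.306  0.12 ] [ 0.575 -0.308  0.02 ]
(316, 173, 14, 11) [ 0.509 -0.305  0.12 ] [ 0.533 -0.306  0.02 ]
pail [ 0.4055 -0.4025] r 47.9
-- wrist
```

```bash
python3 -m crank '0.015 -0.012 0.1 0 0.04; 0 0 0.15 0 0.04; 0 0 0.14 0 0.04; 0 0 0 0 0.04; 0 0 0 0 0.04; 0 0 0 0 -0.5; 0 0 0 0 -0.9; 0 0 0 0 -0.9; 0 0 0 0 -0.9; 0 0 0 0 -0.9' 12; python3 -m crank '0 0 0 0 -0.9; 0 0 0 0 -0.9'; python3 -c "
from h import *
plan(.405,-.401,.24,90)"
```

```text
time: 50.45
ee_pos: [0.5383, -0.3056, 0.0937]
eef_rot: [-0.0, 1.0, -0.0, 0.0]
ft_force: [-0.1, -1.0, 1.5]
width: 0.0176
grip_force: 12.0
time: 50.65
ee_pos: [0.5383, -0.3057, 0.0936]
eef_rot: [-0.0, 1.0, -0.0, 0.0]
ft_force: [-0.1, -0.2, 4.1]
width: 0.0174
grip_force: 12.0
pos [ 0.5383 -0.3057  0.0936] ydir 90.0 q7 1.94 w 0.0174 t 50.6 
 yaw units 0.0002 (alt -2.0 ) shift units [ 0.6661 -0.4769 -0.7322]
```

```bash
python3 -m crank '0 0 -0.15 0 -0.9; 0 0 -0.2 0 -0.9; 0 0 -0.2 0 -0.9; 0 0 -0.15 0 -0.9; 0.16 -0.14 0 0 -0.9; 0.17 -0.15 0 0 -0.9; 0.17 -0.15 0 0 -0.9; 0.16 -0.15 0 0 -0.9; 0 0 0 0 -0.9; 0 0 0 0 -0.9'; python3 -m crank '0 0 0 0 -0.9';python3 pail.py wrist side; python3 -c "
from h import *
plan(.405,-.425,.105,90)"
```

```text
time: 51.65
ee_pos: [0.4051, -0.4243, 0.233]
eef_rot: [0.001, 1.0, 0.0, -0.0]
ft_force: [0.8, 1.1, 0.5]
width: 0.018
grip_force: 12.0
time: 51.75
ee_pos: [0.407, -0.4226, 0.233]
eef_rot: [-0.001, 1.0, 0.0, 0.0]
ft_force: [-0.3, 0.4, -0.1]
width: 0.0178
grip_force: 12.0
pail [ 0.4045 -0.4015] r 50.1
-- wrist
pail [ 0.4045 -0.4015] r 50.1
pail [ 0.5065 -0.2525] r 52.4
-- side
pos [ 0.4072 -0.4224  0.233 ] ydir 90.2 q7 2.27 w 0.0178 t 51.9 
 yaw units 0.0017 (alt -1.998 ) shift units [ 0.0113 -0.0135  0.64  ]
```

```bash
python3 -m crank '0.011 0.002 0.15 0 -0.9; 0 0 0.2 0 -0.9; 0 0 0.15 0 -0.9; 0 0 0.1 0 -0.9; 0 0 0 0 -0.9; 0 0 0 0 -0.9; 0 0 0 0 -0.9'; python3 -c "
from h import *
plan(.4045,-.422,.104,90)"
```

```text
time: 52.55
ee_pos: [0.4049, -0.4236, 0.1149]
eef_rot: [-0.0, 1.0, -0.001, 0.001]
ft_force: [-0.4, 0.1, 0.2]
width: 0.0174
grip_force: 12.0
pos [ 0.4049 -0.4236  0.1149] ydir 90.0 q7 2.26 w 0.0174 t 52.5 
 yaw units 0.0005 (alt -1.999 ) shift units [0.0022 0.0079 0.0543]
```

```bash
python3 -m crank '0 0.006 0.03 0 -0.9; 0 0 0.022 0 -0.9; 0 0 0 0 -0.9; 0 0 0 0 -0.9'; python3 -m crank '0 0 0 0 -0.5; 0 0 0 0 -0.4; 0 0 0 0 -0.4; 0 0 0 0 -0.4; 0 0 -0.08 0 -0.4; 0 0 -0.2 0 -0.4; 0 0 -0.25 0 0; 0 0 -0.25 0 0.04; 0 0 0 0 0.04; 0 0 0 0 0.04'
cat > see.py <<'E'
import sys
from mk import *
E
python3 pail.py side top wrist; python3 mk.py | grep -A5 red;python3 -c "
from h import *
plan(.5455,-.370,.19,90)"
```

```text
time: 52.95
ee_pos: [0.4038, -0.4219, 0.1028]
eef_rot: [-0.0, 1.0, 0.0, -0.0]
ft_force: [-0.1, 0.5, 0.5]
width: 0.0174
grip_force: 12.0
time: 53.95
ee_pos: [0.4043, -0.4224, 0.2602]
eef_rot: [-0.0, 1.0, -0.001, 0.001]
ft_force: [0.4, 0.2, -1.2]
width: 0.0439
grip_force: 0.0
pail [ 0.4055 -0.4005] r 46.8
-- side
pail [ 0.4045 -0.3985] r 49.7
-- top
pail [ 0.4035 -0.4015] r 46.5
-- wrist
red
   top
red
   side
   (0.11, [0.408, -0.417], [358.3, 356.3], 41.5)
   (0.02, [0.427, -0.386], [358.3, 356.3], 41.5)
yellow
   top
pos [ 0.4034 -0.4216  0.2574] ydir 90.0 q7 2.27 w 0.0453 t 54.2 
 yaw units 0.0002 (alt -2.0 ) shift units [-0.7109  0.2575  0.3363]
```

```bash
python3 -m crank '-0.18 0.064 0 0 0.04; -0.18 0.064 0 0 0.04; -0.18 0.064 0 0 0.04; -0.17 0.064 0.1 0 0.04; 0 0 0.15 0 0.04; 0 0 0.1 0 0.04; 0 0 0 0 0.04; 0 0 0 0 0.04';python3 -c "
from h import *
plan(.5455,-.370,.095,90)"
cat > tip.py <<'E'
import sys
from h import *
c=cam("wrist");H,S,V=cv2.split(cv2.cvtColor(c["img"],cv2.COLOR_BGR2HSV))
m=dict(red=((H<6)|(H>172))&(S>120),yellow=(H>20)&(H<35)&(S>100),green=(H>45)&(H<85)&(S>70),blue=(H>100)&(H<125)&(S>110))[sys.argv[1]]
for k in blobs(m,20):
    M=k[:,0].mean(0)
    if abs(M[0]-322)<70 and M[1]<250:print(cv2.boundingRect(k),onz(c,M,.12)[0].round(3),onz(c,M,.02)[0].round(3))
E
python3 tip.py yellow
```

```text
time: 55.0
ee_pos: [0.5456, -0.3709, 0.1888]
eef_rot: [0.0, 1.0, 0.0, -0.0]
ft_force: [-0.9, 0.8, 0.5]
width: 0.0451
grip_force: 0.0
pos [ 0.5456 -0.3709  0.1888] ydir 90.0 q7 2.04 w 0.0451 t 55.0 
 yaw units -0.0 (alt 2.0 ) shift units [1.00e-04 4.00e-03 4.69e-01]
(316, 200, 20, 22) [ 0.545 -0.371  0.12 ] [ 0.581 -0.37   0.02 ]
(319, 173, 16, 15) [ 0.517 -0.37   0.12 ] [ 0.542 -0.369  0.02 ]
```

```bash
python3 -m crank '0 0.002 0.12 0 0.04; 0 0 0.15 0 0.04; 0 0 0.13 0 0.04; 0 0 0.07 0 0.04; 0 0 0 0 0.04; 0 0 0 0 -0.5; 0 0 0 0 -0.9; 0 0 0 0 -0.9; 0 0 0 0 -0.9; 0 0 0 0 -0.9' 12; python3 -m crank '0 0 0 0 -0.9; 0 0 -0.15 0 -0.9; 0 0 -0.25 0 -0.9; 0 0 -0.25 0 -0.9; 0 0 -0.1 0 -0.9; 0 0 0 0 -0.9'; python3 pail.py wrist side;python3 -c "
from h import *
plan(.404,-.381,.24,90)"
```

```text
time: 56.05
ee_pos: [0.5462, -0.3705, 0.0955]
eef_rot: [-0.0, 1.0, -0.0, 0.0]
ft_force: [0.7, 0.9, 2.3]
width: 0.0173
grip_force: 12.0
time: 56.65
ee_pos: [0.5472, -0.3711, 0.2491]
eef_rot: [-0.0, 1.0, -0.002, 0.003]
ft_force: [-0.0, -0.1, -1.5]
width: 0.0173
grip_force: 12.0
pail [ 0.4035 -0.4015] r 50.0
-- wrist
pail [ 0.4055 -0.4015] r 49.9
-- side
pos [ 0.5457 -0.3703  0.2444] ydir 90.0 q7 2.04 w 0.0176 t 56.8 
 yaw units 0.0002 (alt -2.0 ) shift units [ 0.7086 -0.0535  0.022 ]
```

```bash
python3 -m crank '0.17 -0.013 0 0 -0.9; 0.18 -0.013 0 0 -0.9; 0.18 -0.013 0 0 -0.9; 0.17 -0.01 0 0 -0.9; 0 0 0 0 -0.9; 0 0 0 0 -0.9; 0 0 0 0 -0.9; 0 0 0 0 -0.9';python3 -c "
from h import *
plan(.404,-.380,.105,90)"
```

```text
time: 57.55
ee_pos: [0.4067, -0.3795, 0.244]
eef_rot: [-0.001, 1.0, 0.001, -0.0]
ft_force: [-0.5, -0.1, 0.5]
width: 0.0175
grip_force: 12.0
pos [ 0.4067 -0.3795  0.244 ] ydir 90.1 q7 2.22 w 0.0175 t 57.5 
 yaw units 0.0012 (alt -1.999 ) shift units [ 0.0132 -0.0033  0.695 ]
```

```bash
python3 -m crank '0.011 0.002 0.15 0 -0.9; 0 0 0.2 0 -0.9; 0 0 0.15 0 -0.9; 0 0 0.13 0 -0.9; 0 0 0 0 -0.9; 0 0 0 0 -0.9; 0 0 0.03 0 -0.9; 0 0 0.03 0 -0.9; 0 0 0 0 -0.9; 0 0 0 0 -0.9';python3 -c "
from h import *
plan(.404,-.380,.105,90)"
```

```text
time: 58.55
ee_pos: [0.4037, -0.3799, 0.1071]
eef_rot: [-0.0, 1.0, -0.0, 0.0]
ft_force: [0.3, -0.7, 0.2]
width: 0.0176
grip_force: 12.0
pos [ 0.4037 -0.3799  0.1071] ydir 90.0 q7 2.2 w 0.0176 t 58.5 
 yaw units 0.0001 (alt -2.0 ) shift units [-0.0013 -0.0007  0.0104]
```

```bash
python3 -m crank '0 0 0.01 0 -0.9; 0 0 0 0 -0.9; 0 0 0 0 -0.5; 0 0 0 0 -0.48; 0 0 0 0 -0.48; 0 0 -0.08 0 -0.48; 0 0 -0.2 0 -0.48; 0 0 -0.25 0 0; 0 0 -0.25 0 0.04; 0 0 0 0 0.04'; python3 -m crank '0 0 0 0 0.04';python3 pail.py side wrist; python3 mk.py | grep -A3 side;python3 -c "
from h import *
plan(.607,-.295,.19,90)"
```

```text
time: 59.55
ee_pos: [0.4059, -0.3815, 0.2684]
eef_rot: [-0.0, 1.0, -0.004, 0.004]
ft_force: [0.3, 0.5, 0.1]
width: 0.0389
grip_force: 0.0
time: 59.65
ee_pos: [0.4041, -0.3801, 0.2621]
eef_rot: [-0.0, 1.0, -0.001, 0.001]
ft_force: [-0.0, -0.3, -0.9]
width: 0.0426
grip_force: 0.0
pail [ 0.4045 -0.4035] r 48.0
-- side
pail [ 0.4035 -0.4015] r 46.35
-- wrist
   side
   (0.11, [0.408, -0.417], [358.3, 356.3], 42.5)
   (0.02, [0.427, -0.386], [358.3, 356.3], 42.5)
yellow
--
   side
   (0.11, [0.386, -0.413], [348.6, 358.4], 31.0)
   (0.02, [0.403, -0.382], [348.6, 358.4], 31.0)
   (0.11, [0.407, -0.375], [349.9, 339.6], 47.0)
--
   side
   (0.11, [0.573, -0.335], [406.2, 300.3], 43.5)
   (0.02, [0.606, -0.297], [406.2, 300.3], 43.5)
   (0.11, [0.612, -0.291], [411.6, 280.2], 29.0)
--
   side
   (0.11, [0.573, -0.399], [419.6, 323.2], 41.0)
   (0.02, [0.606, -0.366], [419.6, 323.2], 41.0)
   (0.11, [0.612, -0.36], [425.6, 303.4], 39.0)
pos [ 0.4031 -0.3794  0.2593] ydir 90.0 q7 2.22 w 0.0447 t 59.9 
 yaw units 0.0001 (alt -2.0 ) shift units [-1.02    0.4213  0.3455]
```

```bash
python3 -m crank '-0.2 0.083 0 0 0.04; -0.2 0.083 0 0 0.04; -0.2 0.083 0 0 0.04; -0.2 0.083 0 0 0.04; -0.2 0.083 0.1 0 0.04; 0 0 0.15 0 0.04; 0 0 0.1 0 0.04; 0 0 0 0 0.04; 0 0 0 0 0.04; 0 0 0 0 0.04';python3 -c "
from h import *
plan(.607,-.295,.095,90)"; python3 tip.py green
```

```text
time: 60.85
ee_pos: [0.604, -0.2972, 0.1923]
eef_rot: [0.0, 1.0, -0.0, 0.001]
ft_force: [-1.0, -0.7, 0.8]
width: 0.0452
grip_force: 0.0
pos [ 0.604  -0.2972  0.1923] ydir 90.0 q7 1.88 w 0.0452 t 60.9 
 yaw units -0.0001 (alt 2.0 ) shift units [-0.0141  0.0112  0.4865]
(318, 202, 20, 21) [ 0.606 -0.295  0.12 ] [ 0.643 -0.294  0.02 ]
(319, 174, 15, 13) [ 0.577 -0.296  0.12 ] [ 0.602 -0.296  0.02 ]
```

```bash
python3 -m crank '-0.012 0.008 0.12 0 0.04; 0 0 0.15 0 0.04; 0 0 0.13 0 0.04; 0 0 0.08 0 0.04; 0 0 0 0 0.04; 0 0 0 0 -0.5; 0 0 0 0 -0.9; 0 0 0 0 -0.9; 0 0 0 0 -0.9; 0 0 0 0 -0.9' 12; python3 -m crank '0 0 0 0 -0.9; 0 0 -0.15 0 -0.9; 0 0 -0.25 0 -0.9; 0 0 -0.25 0 -0.9; 0 0 -0.15 0 -0.9; 0 0 0 0 -0.9; 0 0 0 0 -0.9'; python3 pail.py wrist side;python3 -c "
from h import *
plan(.429,-.4015,.25,90)"
```

```text
time: 61.9
ee_pos: [0.6064, -0.2952, 0.0955]
eef_rot: [-0.0, 1.0, -0.0, 0.001]
ft_force: [0.0, -0.3, 3.0]
width: 0.0175
grip_force: 12.0
time: 62.6
ee_pos: [0.6061, -0.2951, 0.2549]
eef_rot: [-0.0, 1.0, -0.0, 0.0]
ft_force: [-0.5, 0.6, -0.7]
width: 0.0173
grip_force: 12.0
pail [ 0.4035 -0.4005] r 50.8
-- wrist
pail [ 0.4055 -0.4015] r 49.9
-- side
pos [ 0.6054 -0.2949  0.253 ] ydir 90.0 q7 1.89 w 0.0177 t 62.7 
 yaw units 0.0002 (alt -2.0 ) shift units [ 0.8818 -0.5329  0.0164]
```

```bash
python3 -m crank '0.17 -0.105 0 0 -0.9; 0.18 -0.107 0 0 -0.9; 0.18 -0.107 0 0 -0.9; 0.18 -0.107 0 0 -0.9; 0.16 -0.105 0 0 -0.9; 0 0 0 0 -0.9; 0 0 0 0 -0.9; 0 0 0 0 -0.9; 0 0 0 0 -0.9';python3 -c "
from h import *
plan(.430,-.4015,.105,90)"
```

```text
time: 63.6
ee_pos: [0.4331, -0.4002, 0.2541]
eef_rot: [-0.001, 1.0, 0.001, -0.0]
ft_force: [-0.8, -0.6, -0.2]
width: 0.0176
grip_force: 12.0
pos [ 0.4331 -0.4002  0.2541] ydir 90.1 q7 2.21 w 0.0176 t 63.6 
 yaw units 0.0016 (alt -1.998 ) shift units [ 0.0152 -0.0072  0.7457]
```

```bash
python3 -m crank '0.012 -0.004 0.15 0 -0.9; 0 0 0.2 0 -0.9; 0 0 0.15 0 -0.9; 0 0 0.13 0 -0.9; 0 0 0 0 -0.9; 0 0 0 0 -0.9; 0 0 0.05 0 -0.9; 0 0 0.05 0 -0.9; 0 0 0 0 -0.9; 0 0 0 0 -0.9';python3 -c "
from h import *
plan(.430,-.4015,.103,90)"
```

```text
time: 64.6
ee_pos: [0.4296, -0.4021, 0.1088]
eef_rot: [-0.0, 1.0, 0.0, -0.0]
ft_force: [-0.2, 0.9, -0.4]
width: 0.0179
grip_force: 12.0
pos [ 0.4296 -0.4021  0.1088] ydir 90.0 q7 2.19 w 0.0179 t 64.6 
 yaw units 0.0001 (alt -2.0 ) shift units [-0.0021  0.0032  0.029 ]
```

Down to TCP ≈0.103 and release; then fetch blue.

```bash
python3 -m crank '0 0 0.025 0 -0.9; 0 0 0 0 -0.9; 0 0 0 0 -0.5; 0 0 0 0 -0.48; 0 0 0 0 -0.48; 0 0 -0.08 0 -0.48; 0 0 -0.2 0 -0.48; 0 0 -0.25 0 0; 0 0 -0.25 0 0.04; 0 0 0 0 0.04'; python3 -m crank '0 0 0 0 0.04';python3 pail.py side wrist; python3 mk.py | grep -A4 side;python3 -c "
from h import *
plan(.609,-.364,.19,90)"
```

```text
time: 65.6
ee_pos: [0.432, -0.4039, 0.2679]
eef_rot: [-0.0, 1.0, -0.004, 0.004]
ft_force: [0.3, -1.1, -0.7]
width: 0.039
grip_force: 0.0
time: 65.7
ee_pos: [0.4301, -0.4026, 0.2613]
eef_rot: [-0.0, 1.0, -0.001, 0.001]
ft_force: [0.6, 0.4, -0.0]
width: 0.0428
grip_force: 0.0
pail [ 0.4045 -0.4015] r 46.5
-- side
pail [ 0.4035 -0.4015] r 46.3
-- wrist
   side
   (0.11, [0.408, -0.417], [358.3, 356.3], 42.5)
   (0.02, [0.427, -0.386], [358.3, 356.3], 42.5)
yellow
   top
--
   side
   (0.11, [0.386, -0.413], [348.7, 358.3], 31.5)
   (0.02, [0.403, -0.382], [348.7, 358.3], 31.5)
   (0.11, [0.406, -0.375], [349.7, 339.7], 42.5)
   (0.02, [0.425, -0.34], [349.7, 339.7], 42.5)
--
   side
   (0.11, [0.412, -0.436], [363.7, 363.4], 19.5)
   (0.02, [0.431, -0.407], [363.7, 363.4], 19.5)
   (0.11, [0.433, -0.397], [364.6, 344.0], 43.0)
   (0.02, [0.454, -0.364], [364.6, 344.0], 43.0)
--
   side
   (0.11, [0.574, -0.399], [419.7, 323.3], 41.5)
   (0.02, [0.606, -0.367], [419.7, 323.3], 41.5)
   (0.11, [0.612, -0.36], [425.6, 303.5], 38.0)
   (0.02, [0.648, -0.324], [425.6, 303.5], 38.0)
pos [ 0.4291 -0.4018  0.2582] ydir 90.0 q7 2.21 w 0.045 t 65.9 
 yaw units 0.0001 (alt -2.0 ) shift units [-0.9001  0.1882  0.3398]
```

```bash
python3 -m crank '-0.2 0.042 0 0 0.04; -0.2 0.042 0 0 0.04; -0.2 0.042 0 0 0.04; -0.2 0.042 0 0 0.04; -0.1 0.02 0.1 0 0.04; 0 0 0.15 0 0.04; 0 0 0.1 0 0.04; 0 0 0 0 0.04; 0 0 0 0 0.04; 0 0 0 0 0.04';python3 -c "
from h import *
plan(.608,-.364,.095,90)"; python3 tip.py blue
```

```text
time: 66.9
ee_pos: [0.6101, -0.3649, 0.1913]
eef_rot: [0.0, 1.0, -0.0, 0.001]
ft_force: [-0.2, -0.1, 0.7]
width: 0.0452
grip_force: 0.0
pos [ 0.6101 -0.3649  0.1913] ydir 90.0 q7 1.97 w 0.0452 t 66.9 
 yaw units -0.0 (alt 2.0 ) shift units [0.0112 0.0049 0.4816]
(317, 196, 20, 21) [ 0.606 -0.364  0.12 ] [ 0.641 -0.363  0.02 ]
(320, 170, 13, 11) [ 0.579 -0.364  0.12 ] [ 0.601 -0.364  0.02 ]
```

```bash
python3 -m crank '0.015 0.004 0.12 0 0.04; 0 0 0.15 0 0.04; 0 0 0.13 0 0.04; 0 0 0.08 0 0.04; 0 0 0 0 0.04; 0 0 0 0 -0.5; 0 0 0 0 -0.9; 0 0 0 0 -0.9; 0 0 0 0 -0.9; 0 0 0 0 -0.9' 12; python3 -m crank '0 0 0 0 -0.9; 0 0 -0.15 0 -0.9; 0 0 -0.25 0 -0.9; 0 0 -0.25 0 -0.9; 0 0 -0.2 0 -0.9; 0 0 0 0 -0.9; 0 0 0 0 -0.9'; python3 pail.py wrist side;python3 -c "
from h import *
plan(.377,-.4015,.26,90)"
```

```text
time: 67.95
ee_pos: [0.607, -0.3638, 0.0945]
eef_rot: [-0.0, 1.0, -0.0, 0.0]
ft_force: [0.4, 0.5, 1.0]
width: 0.0178
grip_force: 12.0
time: 68.65
ee_pos: [0.6069, -0.3639, 0.2645]
eef_rot: [-0.0, 1.0, -0.0, 0.001]
ft_force: [-0.8, 0.1, -1.4]
width: 0.0173
grip_force: 12.0
pail [ 0.4015 -0.4005] r 52.4
-- wrist
pail [ 0.4045 -0.4005] r 50.1
-- side
pos [ 0.6061 -0.3635  0.262 ] ydir 90.0 q7 1.98 w 0.0177 t 68.8 
 yaw units 0.0002 (alt -2.0 ) shift units [ 1.1453 -0.19    0.0124]
```

```bash
python3 -m crank '0.19 -0.031 0 0 -0.9; 0.19 -0.032 0 0 -0.9; 0.19 -0.032 0 0 -0.9; 0.19 -0.032 0 0 -0.9; 0.19 -0.032 0 0 -0.9; 0.19 -0.03 0 0 -0.9; 0 0 0 0 -0.9; 0 0 0 0 -0.9; 0 0 0 0 -0.9; 0 0 0 0 -0.9';python3 -c "
from h import *
plan(.379,-.401,.12,90)"
```

```text
time: 69.75
ee_pos: [0.3797, -0.4008, 0.2631]
eef_rot: [-0.001, 1.0, 0.001, -0.0]
ft_force: [0.3, 1.3, -0.2]
width: 0.0179
grip_force: 12.0
pos [ 0.3797 -0.4008  0.2631] ydir 90.1 q7 2.28 w 0.0179 t 69.8 
 yaw units 0.0014 (alt -1.999 ) shift units [ 0.003  -0.0018  0.7154]
```

```bash
python3 -m crank '0.001 0 0.15 0 -0.9; 0 0 0.2 0 -0.9; 0 0 0.15 0 -0.9; 0 0 0.13 0 -0.9; 0 0 0 0 -0.9; 0 0 0 0 -0.9; 0 0 0.05 0 -0.9; 0 0 0.05 0 -0.9; 0 0 0 0 -0.9; 0 0 0 0 -0.9';python3 -c "
from h import *
plan(.379,-.401,.103,90)"
```

```text
time: 70.75
ee_pos: [0.3784, -0.4015, 0.1178]
eef_rot: [-0.0, 1.0, 0.0, -0.0]
ft_force: [0.6, -0.5, 0.5]
width: 0.0176
grip_force: 12.0
pos [ 0.3784 -0.4015  0.1178] ydir 90.0 q7 2.26 w 0.0176 t 70.8 
 yaw units 0.0001 (alt -2.0 ) shift units [-0.003   0.0027  0.074 ]
```

```bash
python3 -m crank '0 0 0.04 0 -0.9; 0 0 0.03 0 -0.9; 0 0 0 0 -0.9; 0 0 0 0 -0.9; 0 0 0 0 -0.5; 0 0 0 0 -0.48; 0 0 0 0 -0.48; 0 0 -0.08 0 -0.48; 0 0 -0.2 0 -0.48; 0 0 -0.25 0 0';python3 -m crank '0 0 -0.25 0 0; -0.1 0.2 -0.1 0 0; -0.1 0.2 0 0 0; -0.1 0.2 0 0 0; 0 0.1 0 0 0; 0 0 0 0 0; 0 0 0 0 0'; python3 pail.py side top; python3 mk.py
python3 - <<'E'
from h import *
c=cam("top");H,S,V=cv2.split(cv2.cvtColor(c["img"],cv2.COLOR_BGR2HSV));
for n,m,z in(("green",(H>45)&(H<85)&(S>70),.136),("black",V<45,.06)):
    for k in blobs(m,400):print(n,cv2.boundingRect(k),rect(c,k,z))
c=cam("side");H,S,V=cv2.split(cv2.cvtColor(c["img"],cv2.COLOR_BGR2HSV))
# phone corners expected vs dark blob
o=np.array([.5358,.3194,.02]);a=np.radians(23.8);s=np.radians(35)
ex=np.array([np.cos(a)*np.cos(s),np.sin(a)*np.cos(s),np.sin(s)]);ey=np.array([-np.sin(a),np.cos(a),0]);ez=np.cross(ex,ey)
print(proj(c,[o+ex*x+ey*y+ez*10e-3 for x,y in((0,-.033),(0,.033),(.136,.033),(.136,-.033))]).round(1).tolist())
for k in blobs(V<50,300):
    b=cv2.boundingRect(k)
    if 280<b[0]<330:print(b,cv2.approxPolyDP(k,3,True)[:,0].tolist())
E
```

```text
time: 71.75
ee_pos: [0.3775, -0.4007, 0.2095]
eef_rot: [-0.0, 1.0, 0.001, -0.001]
ft_force: [0.6, -0.7, 0.3]
width: 0.0256
grip_force: 0.0
time: 72.45
ee_pos: [0.4383, -0.262, 0.28]
eef_rot: [-0.0, 1.0, -0.0, 0.0]
ft_force: [0.3, -0.3, 0.6]
width: 0.043
grip_force: 0.0
pail [ 0.4045 -0.4005] r 50.2
-- side
pail [ 0.5025 -0.4915] r 49.1
-- top
red
   top
red
   side
   (0.11, [0.408, -0.417], [358.3, 356.3], 42.5)
   (0.02, [0.427, -0.386], [358.3, 356.3], 42.5)
yellow
   top
yellow
   side
   (0.11, [0.388, -0.415], [349.6, 358.6], 20.0)
   (0.02, [0.405, -0.383], [349.6, 358.6], 20.0)
   (0.11, [0.407, -0.374], [349.9, 339.6], 44.0)
   (0.02, [0.425, -0.34], [349.9, 339.6], 44.0)
green
   top
green
   side
   (0.11, [0.412, -0.437], [363.7, 363.5], 19.5)
   (0.02, [0.432, -0.407], [363.7, 363.5], 19.5)
   (0.11, [0.433, -0.397], [364.7, 344.2], 43.5)
   (0.02, [0.454, -0.364], [364.7, 344.2], 43.5)
blue
   top
blue
   side
   (0.11, [0.382, -0.397], [343.9, 352.4], 41.0)
   (0.02, [0.398, -0.364], [343.9, 352.4], 41.0)
green (299, 159, 38, 21) (0.62, 0.0293, 101, 53, -88.7)
green (44, 78, 94, 76) (0.7778, 0.6472, 233, 172, -78.6)
black (410, 213, 40, 34) (0.4574, -0.2813, 108, 93, 89.1)
black (187, 164, 41, 47) (0.5863, 0.3448, 132, 65, 28.1)
[[305.4, 157.9], [291.7, 148.3], [314.5, 114.5], [328.7, 123.5]]
(314, 194, 62, 61) [[314, 198], [315, 212], [320, 208], [327, 215], [320, 218], [323, 228], [331, 223], [347, 254], [346, 247], [367, 241], [374, 245], [367, 232], [375, 219], [366, 211], [367, 207], [357, 215], [343, 216], [327, 206], [324, 194]]
```

```bash
python3 -c "
from bench import workorder
print(workorder.close_job())"
```

```text
the job is handed in; nothing more can be done
None
```

The job is handed in at about 73 s: camera checks put the phone on its stand against the lip, all four notebooks in a flush pile on the shelf's clear end, and all four markers upright in the pail, which was knocked a few centimetres partway through and did not tip; I viewed 15 pictures, one over the limit of 14.

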